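Change the cassette of the kitchen water filter

TASK

Change the cassette in the counter-top water filter: swing the clamp up, lift the used cassette out of the cradle and leave it in the shallow tray, then lay a fresh cassette in the cradle and swing the clamp down until it is fully shut and has pressed the cassette home. Lay every other fresh cassette flat in the open drawer and slide the drawer fully shut. Leave the mug, the bottle and the jar where they stand.

Things in the scene. Friction and masses are not known exactly. Their poses are not given: they have to be found in the camera images.
- spent_center (a point): The used cassette, which starts in the cradle under the closed clamp: a filter cassette: a plain square bar 90 mm long (its x axis) and 38 x 38 mm in section, white with grey ends, about 0.18 kg; the point is its centre. All cassettes look alike; it may lie on any long face and be turned end for end.
- fresh0_center (a point): A fresh cassette lying loose on the counter (two to four of them are there, the others absent): a filter cassette: a plain square bar 90 mm long (its x axis) and 38 x 38 mm in section, white with grey ends, about 0.18 kg; the point is its centre. All cassettes look alike; it may lie on any long face and be turned end for end.
- fresh1_center (a point): A fresh cassette lying loose on the counter (two to four of them are there, the others absent): a filter cassette: a plain square bar 90 mm long (its x axis) and 38 x 38 mm in section, white with grey ends, about 0.18 kg; the point is its centre. All cassettes look alike; it may lie on any long face and be turned end for end.
- fresh2_center (a point): A fresh cassette lying loose on the counter (two to four of them are there, the others absent): a filter cassette: a plain square bar 90 mm long (its x axis) and 38 x 38 mm in section, white with grey ends, about 0.18 kg; the point is its centre. All cassettes look alike; it may lie on any long face and be turned end for end.
- fresh3_center (a point): A fresh cassette lying loose on the counter (two to four of them are there, the others absent): a filter cassette: a plain square bar 90 mm long (its x axis) and 38 x 38 mm in section, white with grey ends, about 0.18 kg; the point is its centre. All cassettes look alike; it may lie on any long face and be turned end for end.
- filter: Counter-top water filter, fixed: grey deck 210 x 100 x 8 mm with a white open cradle for one lying cassette. Origin: on the counter under the cradle's middle; x along the cradle, away from the robot to the hinge; z up. A laid-in cassette rests on a sprung seat, its centre 45 mm above the counter (8.5 mm proud), until the clamp presses it home against about 6 N. A block 53 mm high stands behind the hinge.
- cradle_home (a point): Centre of a cassette that is pressed fully home, 36.5 mm above the counter; axes as the filter's. The cradle is 95 x 43 mm inside; its 6 mm walls reach 42 mm above the counter, with flared lips to 49 mm; at the middle of both long sides a 60 mm wide gap, open down to the deck, leaves room for fingers.
- clamp (a joint): Angle of the hinged clamp over the cradle: 0 rad = fully shut (level, as at the start), 1.7 = fully open (just past upright). A stiff hinge: it stays where it is left and a few newtons at the bar move it. Its aluminium plate, 105 x 50 mm with a rubber pad below, covers the cassette and presses on its middle.
- clamp_bar (a point): Middle of the clamp's handle, a round steel bar 10 mm thick and 72 mm long, along the point's y (parallel to the hinge), 171 mm from the hinge axis: the cross-piece of a U-shaped bail, 62 mm clear between the side arms, 45 mm clear from bar to plate. Shut, it is 82 mm above the counter, 85 mm in front of the cradle's middle. It swings up and away from the robot.
- clamp_hinge (a point): Middle of the clamp's hinge axis, level along the filter's y: 85 mm behind the cradle's middle, 60 mm above the counter.
- tray_in (a point): Centre of the inner floor of a shallow open grey tray for the used cassette, 120 mm (x) x 160 mm (y) x 32 mm high, walls and floor 4 mm thick; fixed.
- chest: Small wooden chest with one drawer and a white front, 240 x 266 x 95 mm, fixed. Origin: on the counter under its middle; x points into the chest (the way the drawer shuts), z up. Under its top there is 61 mm of room above the drawer's floor, so cassettes must lie flat.
- chest_drawer0 (a joint): How far the drawer is drawn out, in m: 0 = fully shut, 0.166 = fully out; it starts 0.150 to 0.164 out. It slides toward the robot with about 1 N of friction.
- drawer_floor (a point): Centre of the drawer's inner floor (moves with it), 22 mm above the counter; axes as the chest's. Inside 195 mm (x) by 224 mm (y); side walls 6 mm thick reach 51 mm above this floor; the front panel's inner face is 97 mm toward -x of this point, its outer face 118 mm, its top 60 mm above the floor. As it starts, the front 140 mm are open from above.
- chest_drawer0_handle (a point): Middle of the drawer's bar handle: a level steel bar 120 mm long across the front, 35 mm out from the front face, 57 mm above the counter.
- cup: A white mug, 84 mm wide and 65 mm high: leave it alone. Origin at its underside.
- bottle: A water bottle 64 mm wide and 150 mm high: leave it alone. Origin at its underside.
- jar: A glass jar 72 mm wide and 100 mm high: leave it alone. Origin at its underside.
Not all that is in view belongs to the job. Leave any brown look-alike of the part that bears fresh1_center alone. Leave any turquoise look-alike of the part that bears fresh3_center alone.

How it is judged:
By the outcome, as a careful person would: the job done as asked, in the order asked, and still so for the second after the job is handed in, with the robot touching nothing.
Of fresh0, fresh1, fresh2, fresh3 only 2 to 4 are there at a start; the rules pass over those that are not, and their reading is None.
At some moment in a run one of fresh0, fresh1, fresh2, fresh3 may be knocked a few centimetres aside while the robot is not near it.
Once in a run the grip may slacken for a moment while it holds something.
It also fails if it takes over 208 s, if anything falls off the work surface, if the arm or the gripper's body presses on something with over 40 N, if the wrist force passes 120 N, or if a joint passes its speed limit or range.

ROBOT

A 6-joint arm with a two-finger parallel gripper is mounted at the origin on the work surface. World frame = base frame: x ahead of the robot, y to its left, z up, the work surface at z = 0. Lengths are in m, angles in rad, forces in N, time in s.
With the tool pointing down it reaches from about 0.35 to 0.975 m from the base axis. Payload 4.9 kg.
Tool frame: the origin (TCP) lies at the very end of the fingers, on their centre line; the grasp point (between the pads) lies 19 mm behind it; x points along the fingers, y is the direction in which the jaws open and shut, and the axes are right-handed (so a half turn about x gives the same grasp; the last joint's range is limited). The gripper opens to 85 mm and grips with 20 to 120 N. Pads are 22 mm wide; open, the fingers measure 114 mm over their backs; the gripper's body (76 mm by 85 mm) begins 54 mm behind the grasp point. The pads swing forward as they close: fully open they stand 13 mm farther back than shut.
Start: joints at [-1.222, 0.053, 1.613, -0, 1.476, -0.119], TCP at [0.282, -0.558, 0.231] pointing down, gripper open.
Joint ranges: [-3.01, 3.01], [-1.01, 2.22], [0.06, 2.58], [-1.02, 4.17], [0.09, 2.62], [-3.14, 3.14]. Speed limits (rad/s): [2.57, 2.57, 3.14, 3.14, 3.14, 3.14].

INTERFACE

Orientations are given as a unit quaternion [w, x, y, z].
In Python, from plant import manip gives the robot as it stands.
- The arm moves only by the tool play_rows, never from a script. Its argument "plan" is a list of rows, each a list of 5 numbers: the shift along the tool's x, y, z in mm, then the turn about the tool's x in rad, then the closure, from -1 (fully open) to 1 (shut). A call has 1 to 8 rows; each row is the pose to reach, as a shift and turn from the pose commanded when the call began, along the tool's axes at that moment; what a row does not reach only later rows make up. A row lasts 1/8 s, in which the tool goes at most 62.5 mm and 10.7 degrees, less where a joint would pass 70% of its speed; a pose out of reach is approached as far as the arm can. A call with a gripper value outside its range is refused whole. The fingers move at their own pace and stop on an object; the grip force is fixed at half the most. Time passes only in rows, so rows that repeat a pose let the fingers close. It gives the time, the measured TCP pose, the force and the opening at its end, in the units of the state.
- manip.state(): the state, without advancing time (a new reading comes with each control period).
- manip.grab_frame(name): name is "scene" or "top" or "wrist"; returns a dict with "img" (480x640x3 uint8, red, green, blue), "range_z" (480x640 float32, m along the optical axis (not along the pixel's ray), 0 where there is no reading), "fx", "fy", "cx", "cy" (pixels), "origin" and "rotation" of the camera in the world. Camera axes: x right, y up, looking along -z (the intrinsics and any distortion apply to the point x, -y, -z); pixel columns grow to the right and rows downward; lengths in m; the calibration is good to about 2 mm. A picture is of the moment at which its call begins.
- manip.job_done(): hands the job in, once; it reports no verdict.
The state is a dict: "time": time; "joint_pos": joint angles; "joint_vel": joint speeds; "joint_efforts": joint torques, N m; "tool_pos": TCP position; "tool_rot": TCP orientation; "contact_force": force on the tool from outside, world axes, zero at the start; "ft_torque": the same for the moment, N m; "gripper_width": opening from 0.0 (shut) to 1.0 (fully open).
Only numpy, scipy, OpenCV 4.12 (cv2) and the standard library are available. Lean on these libraries where they do the work, as an engineer would, in place of code of your own. Each camera call takes 0.05 s, during which the arm holds its last target. There are 200 camera calls.

## Working session

There is one attempt and no reset: what is moved stays moved. The work goes in short steps, Python scripts to look and compute and a tool call to move; the robot and the scene stay as the last step left them, time stands still between calls to the robot, and variables do not carry over. Pictures are saved under pics/ and viewed, about 12 in all and at most 16, crops included, and the job is handed in when it is done.

Besides the shell and the picture viewer there is one more tool, called as name(argument=value, ...), one argument or row to a line, values as JSON. play_rows: Moves the arm, as the interface text tells. Its arguments: {"type":"object","properties":{"plan":{"type":"array"}},"required":["plan"]}

```bash
mkdir -p pics; ls; cat > h.py <<'E'
import numpy as np, cv2
from plant import manip
def grab(name,save=None):
    f=manip.grab_frame(name)
    if save: cv2.imwrite('pics/'+save+'.png',cv2.cvtColor(f['img'],cv2.COLOR_RGB2BGR))
    np.savez('last_'+name+'.npz',**f)
    return f
def load(name): return dict(np.load('last_'+name+'.npz'))
def world(f,u,v,z=None):
    # pixel -> world via depth or onto plane height z
    d=np.array([(u-f['cx'])/f['fx'],-(v-f['cy'])/f['fy'],-1.0]); R=f['rotation']; d=R@d
    if z is None: s=f['range_z'][int(v),int(u)]
    else: s=(z-f['origin'][2])/d[2]
    return f['origin']+s*d
def pix(f,p):
    c=f['rotation'].T@(np.asarray(p)-f['origin']); return f['cx']+f['fx']*c[0]/-c[2], f['cy']-f['fy']*c[1]/-c[2]
def cloud(f):
    v,u=np.mgrid[0:480,0:640]; s=f['range_z']
    c=np.stack([(u-f['cx'])/f['fx']*s,-(v-f['cy'])/f['fy']*s,-s],-1)
    return c@f['rotation'].T+f['origin']
E
python3 - <<'E'
from h import *
s=manip.state(); print(s)
for n in('scene','top'):
    f=grab(n,n+'0'); print(n,{k:(v if np.size(v)<10 else 0) for k,v in f.items()})
E
```

```text
pics
{'time': 0.0, 'joint_pos': array([-1.22201513e+00,  5.33642746e-02,  1.61429291e+00, -1.33010655e-05,
        1.47598618e+00, -1.18994119e-01]), 'joint_vel': array([ 0.00021168,  0.00060359, -0.00111777, -0.00098812,  0.00079118,
        0.00041102]), 'joint_efforts': array([-4.98311729e-04, -3.93678367e+01, -3.70177746e+01, -1.57986365e-04,
        7.19801828e-03, -4.77651071e-06]), 'tool_pos': array([ 0.28160076, -0.55727224,  0.23005907]), 'tool_rot': array([-0.16316046, -0.68776597, -0.16459989,  0.6879415 ]), 'contact_force': array([-0.45642136, -0.29616321, -0.47690319]), 'ft_torque': array([-0.00711863, -0.01290296, -0.00734963]), 'gripper_width': 0.9982383928228016}
scene {'img': 0, 'range_z': 0, 'fx': 541.2787981979816, 'fy': 541.2787981979816, 'cx': 325.49671670574526, 'cy': 244.09507173240587, 'origin': array([ 1.15126743, -0.49638418,  1.05368313]), 'rotation': array([0.84995011, 0.30360816, 0.13627023, 0.40845724])}
top {'img': 0, 'range_z': 0, 'fx': 433.41718538327143, 'fy': 433.41718538327143, 'cx': 321.2705191040705, 'cy': 248.68845640504264, 'origin': array([0.47134743, 0.03069515, 1.04744078]), 'rotation': array([-0.69637539, -0.03006404,  0.05307149,  0.71508104])}
```

```bash
python3 - <<'E'
s=open('h.py').read()
s=s.replace("    np.savez(","    w,x,y,z=f['rotation']; f['rotation']=Rot.from_quat([x,y,z,w]).as_matrix()\n    np.savez(").replace("import numpy as np, cv2","import numpy as np, cv2\nfrom scipy.spatial.transform import Rotation as Rot")
open('h.py','w').write(s)
E
python3 - <<'E'
from h import *
f=grab('top','top1'); 
c=cloud(f); print(c[240,320],c[100,100],c[400,500],f['rotation'])
E
```

```text
[ 0.61580246 -0.00264054  0.00246816] [ 1.34455786  0.89596622 -0.74351021] [ 0.22439689 -0.41696076  0.00279225] [[-0.02831495  0.99273858 -0.11691181]
 [-0.99912076 -0.02448947  0.03402913]
 [ 0.03091892  0.11777255  0.99255914]]
```

View pics/top0.png

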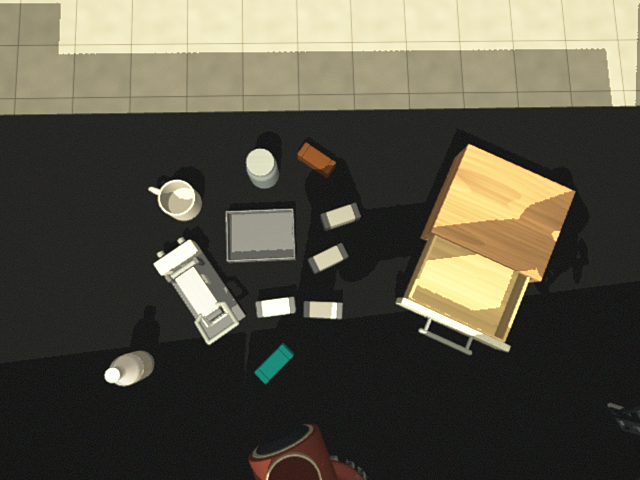

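View pics/scene0.png

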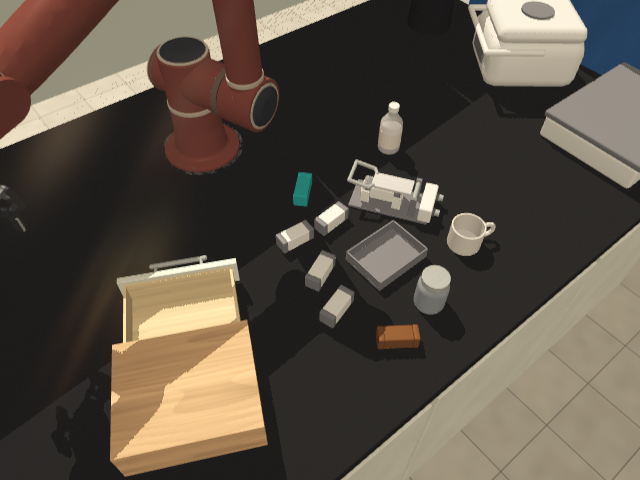

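```bash
cat > seg.py <<'E'
from h import *
def comps(f,lo,hi,minpx=80,roi=None):
    c=cloud(f); m=((c[...,2]>lo)&(c[...,2]<hi)&(c[...,0]>.2)&(c[...,0]<1.05)&(abs(c[...,1])<.7)&(f['range_z']>0)).astype(np.uint8)
    n,l,st,ce=cv2.connectedComponentsWithStats(m)
    for i in range(1,n):
        if st[i,4]<minpx: continue
        p=c[l==i]; r=cv2.minAreaRect((p[:,:2]*1000).astype(np.float32))
        (x,y),(w,h),a=r
        if w<h: w,h,a=h,w,a+90
        print('px',ce[i].round(),'n',st[i,4],'xy',np.round([x,y],1),'L,W',np.round([w,h],1),'ang',round((a+90)%180-90,1),'z',np.round(np.percentile(p[:,2],[5,50,95])*1000,1),'rgb',f['img'][l==i].mean(0).round())
E
python3 - <<'E'
from seg import *
f=load('top')
print('cass');comps(f,.028,.045)
print('deckish');comps(f,.004,.016)
print('tray/all');comps(f,.02,.3)
print('high');comps(f,.06,.3)
E
```

```text
cass
px [316. 158.] n 588 xy [810.5   1.6] L,W [89.7 38. ] ang 54.9 z [33.8 38.3 41.5] rgb [139.  82.  39.]
px [446. 183.] n 90 xy [ 742.2 -310.3] L,W [168.    1.3] ang -26.1 z [28.2 37.1 44.1] rgb [111.  83.  52.]
px [170. 193.] n 91 xy [727.3 345.2] L,W [74.3 30.8] ang -33.1 z [29.7 37.3 44.1] rgb [161. 153. 127.]
px [191. 209.] n 82 xy [694.8 304.4] L,W [77.3 26.8] ang -42.4 z [28.5 37.1 44.3] rgb [167. 159. 132.]
px [340. 215.] n 598 xy [669.8 -51.8] L,W [90.3 38. ] ang -73.0 z [34.6 38.4 41.8] rgb [171. 167. 143.]
px [260. 233.] n 431 xy [629.1 139.6] L,W [160.5 120.7] ang -88.9 z [29.4 32.5 35.9] rgb [140. 138. 127.]
px [421. 255.] n 131 xy [ 565.9 -237.8] L,W [205.6  15.7] ang -20.3 z [28.9 37.1 43.4] rgb [117.  96.  60.]
px [185. 259.] n 83 xy [569.6 317.7] L,W [101.6  29.7] ang -38.0 z [29.6 36.5 44.2] rgb [149. 144. 120.]
px [328. 257.] n 607 xy [569.5 -19.3] L,W [89.9 37.9] ang -65.0 z [34.9 38.6 41.9] rgb [173. 169. 145.]
px [508. 305.] n 214 xy [ 448.8 -439.6] L,W [161.3   4.3] ang -26.1 z [28.7 36.5 44.3] rgb [114.  97.  61.]
px [276. 306.] n 634 xy [459.1 105.2] L,W [8
[... 2427 characters left out ...]
L,W [440.3 268.2] ang -26.0 z [71.  96.  99.1] rgb [212. 177. 113.]
px [261. 165.] n 824 xy [780.  129.2] L,W [66.9 66.8] ang 71.6 z [ 68.8 100.3 103.4] rgb [198. 200. 175.]
px [177. 197.] n 245 xy [714.4 325.2] L,W [83.3 82.1] ang 42.7 z [61.1 65.1 68.4] rgb [232. 228. 203.]
px [200. 297.] n 1739 xy [480.4 264.8] L,W [183.5  81.6] ang 33.4 z [65.7 73.3 86.9] rgb [223. 222. 205.]
px [126. 369.] n 971 xy [337.3 417.9] L,W [63.6 56.2] ang 22.2 z [ 67.6 106.3 151.5] rgb [188. 182. 162.]
px [619. 411.] n 255 xy [ 262.1 -502.7] L,W [44.5 24.4] ang -36.4 z [253.5 283.5 299.3] rgb [41. 42. 40.]
px [291. 444.] n 1943 xy [224.   71.4] L,W [139.8  48. ] ang 90.0 z [228.7 273.8 296.3] rgb [59. 41. 35.]
```

```bash
cat > go.py <<'E'
import sys
from h import *
def R():
    s=manip.state(); w,x,y,z=s['tool_rot']; return s,Rot.from_quat([x,y,z,w]).as_matrix()
def go(x,y,z,jaw=None,s=None,M=None):
    """target TCP mm, jaw-axis angle deg (mod 180); prints shift in tool axes and turn"""
    if s is None: s,M=R()
    d=M.T@(np.array([x,y,z])-s['tool_pos']*1000)
    cur=np.degrees(np.arctan2(M[1,1],M[0,1])); t=0
    if jaw is not None:
        # turn about tool x (down): +turn decreases world yaw
        t=-((jaw-cur+90)%180-90)
    print('to',(x,y,z,jaw),'shift',d.round(1),'turn %.3f'%np.radians(t),'alt %.3f'%(np.radians(t)-np.sign(t)*np.pi))
def st():
    s,M=R(); print('t %.2f'%s['time'],'tcp',(s['tool_pos']*1000).round(1),'jaw %.1f'%np.degrees(np.arctan2(M[1,1],M[0,1])),'F',s['contact_force'].round(1),'w %.3f'%s['gripper_width'],'q',s['joint_pos'].round(2),'tilt',M[:,0].round(3))
    return s,M
E
python3 - <<'E'
from go import *
st(); go(450,-100,240,33.4); go(408,217,140,33.4)
f=load('top'); c=cloud(f); R33=np.radians(33.4)
ex=np.array([np.cos(R33),np.sin(R33)]); ey=np.array([-ex[1],ex[0]])
# bar points: highest band near expected
p=c.reshape(-1,3); q=np.c_[(p[:,:2]-[.479,.264])@np.c_[ex,ey],p[:,2]]*1000
m=(abs(q[:,0]+85)<14)&(abs(q[:,1])<50)&(q[:,2]>60); print('bar',q[m].min(0),q[m].max(0),np.median(q[m],0),m.sum())
m=(abs(q[:,0])<40)&(abs(q[:,1])<45)&(q[:,2]>60); print('plate y',np.percentile(q[m],[2,50,98],0))
m=(q[:,0]>88)&(q[:,0]<170)&(abs(q[:,1])<60)&(q[:,2]>35);print('block',np.percentile(q[m],[1,50,99],0))
# chest/drawer in chest frame
a=np.radians(-26); ex=np.array([np.cos(a),np.sin(a)]); ey=np.array([-ex[1],ex[0]])
q=np.c_[(p[:,:2]-[.5083,-.3444])@np.c_[ex,ey],p[:,2]]*1000
m=(abs(q[:,1])<100)&(q[:,2]>76)&(q[:,2]<88)&(q[:,0]<-80)&(q[:,0]>-150); print('front panel',np.percentile(q[m],[2,50,98],0),m.sum())
m=(abs(q[:,1])<50)&(q[:,2]>50)&(q[:,2]<70)&(q[:,0]<-125)&(q[:,0]>-170); print('handle',np.percentile(q[m],[2,50,98],0),m.sum())
m=(q[:,2]>90)&(q[:,2]<105)&(q[:,0]>-50)&(q[:,0]<400)&(abs(q[:,1])<200); print('top',np.percentile(q[m],[1,50,99],0),m.sum())
m=(abs(q[:,0]+40)<30)&(q[:,2]>60)&(q[:,2]<90)&(abs(q[:,1])<160); print('side walls',np.percentile(q[m],[1,25,75,99],0),m.sum())
m=(abs(q[:,0]+20)<30)&(abs(q[:,1])<60); print('floor',np.median(q[m],0))
E
```

```text
t 0.15 tcp [ 281.6 -557.4  230.3] jaw -63.2 F [-0.9 -0.1 -0.1] w 0.994 q [-1.22  0.05  1.61 -0.    1.48 -0.12] tilt [-0.001  0.002 -1.   ]
to (450, -100, 240, 33.4) shift [  -9.1 -332.4 -356.5] turn 1.456 alt -1.686
to (408, 217, 140, 33.4) shift [  91.5 -634.1 -461.9] turn 1.456 alt -1.686
bar [-90.10295348 -40.83036214  79.19004057] [-71.0439683   40.80253702  91.44337677] [-84.10691898  -0.28827419  86.42987214] 213
plate y [[-36.00634671 -34.6353018   69.1866327 ]
 [  0.92469785  -0.70884986  73.16998748]
 [ 38.62523541  33.16163265  78.22511029]]
block [[ 88.43891484 -49.3278296   36.04694697]
 [117.93742975  -1.45127003  52.943935  ]
 [152.79086553  48.15563973  70.75460253]]
front panel [[-117.67002922  -96.06862528   76.37991896]
 [-110.20656714   -1.60355507   83.6426511 ]
 [ -99.36790477   95.55793701   87.21804669]] 660
handle [[-157.82294136  -48.95109918   57.86097761]
 [-152.13908722   -3.20992009   62.76025684]
 [-129.62594901   48.96293361   66.55241751]] 246
top [[  55.97462453 -130.30040448   92.16661743]
 [ 164.94474575    0.39105067   96.45691781]
 [ 278.02888734  131.76111498  100.45936695]] 11416
side walls [[ -68.86161096 -117.26945189   60.96252724]
 [ -54.6294255  -112.48578232   67.81401989]
 [ -25.23685058  115.83361545   74.84745146]
 [ -11.40280831  119.03286003   78.00299418]] 247
floor [-20.11229961  -0.2820223   23.4656616 ]
```

play_rows(
  plan=[
    [-10, -330, -355, -1.45, -1],
    [-10, -330, -355, -1.45, -1],
    [-10, -330, -355, -1.45, -1],
    [-10, -330, -355, -1.45, -1],
    [-10, -330, -355, -1.45, -1],
    [-10, -330, -355, -1.45, -1],
    [-10, -330, -355, -1.45, -1],
    [-10, -330, -355, -1.45, -1],
  ],
)

```text
time: 1.15
tool_pos: [0.4501, -0.1009, 0.2412]
tool_rot: [0.58, 0.404, 0.58, -0.404]
contact_force: [1.0, -0.4, -1.0]
gripper_width: 1.003
```

```bash
cat >> go.py <<'E'
def turnopts(jaw,x,y):
    s,M=R(); cur=np.degrees(np.arctan2(M[1,1],M[0,1])); q1=np.degrees(np.arctan2(y,x))
    for k in (-360,-180,0,180,360):
        j=jaw+k; q6=q1-j
        if abs(q6)<175: print('   turn %.3f -> q6 %.0f deg'%(np.radians(-(j-np.degrees(s['joint_pos'][0]-s['joint_pos'][5]))),q6))
E
python3 - <<'E'
from go import *
st(); go(408,217,140,33.4); turnopts(33.4,408,217)
E
```

```text
t 1.15 tcp [ 450.1 -100.9  241.2] jaw 20.2 F [ 1.  -0.4 -1. ] w 1.003 q [-0.38 -0.36  1.97  0.    1.54 -0.74] tilt [ 0.  0. -1.]
to (408, 217, 140, 33.4) shift [ 101.2   70.4 -312.8] turn -0.230 alt 2.912
   turn 2.912 -> q6 175 deg
   turn -0.230 -> q6 -5 deg
```

play_rows(
  plan=[
    [100, 70, -313, -0.23, 0.1],
    [100, 70, -313, -0.23, 0.1],
    [100, 70, -313, -0.23, 0.1],
    [100, 70, -313, -0.23, 0.1],
    [100, 70, -313, -0.23, 0.1],
    [100, 70, -313, -0.23, 0.1],
    [100, 70, -313, -0.23, 0.1],
  ],
)

```text
time: 2.02
tool_pos: [0.4081, 0.2158, 0.1402]
tool_rot: [0.622, 0.335, 0.623, -0.337]
contact_force: [-0.1, -0.5, 0.3]
gripper_width: 0.45
```

```bash
python3 - <<'E'
from go import *
st(); go(408,217,63,33.4)
f=grab('wrist','w1'); print(f['origin'],f['fx'])
for n,p in dict(bar=(.408,.2172,.082),fc=(.479,.264,.073)).items(): print(n,pix(f,p))
E
```

```text
t 2.02 tcp [408.1 215.8 140.2] jaw 33.3 F [-0.1 -0.5  0.3] w 0.450 q [ 0.33 -0.28  2.07 -0.    1.35 -0.26] tilt [-0.002 -0.001 -1.   ]
to (408, 217, 63, 33.4) shift [77.2  0.7 -1. ] turn -0.003 alt 3.139
[0.3622942  0.2859605  0.28160847] 429.8538613164698
bar (np.float64(326.01143119706626), np.float64(262.57575718335113))
fc (np.float64(489.23983312327823), np.float64(255.71647235902222))
```

View pics/w1.png

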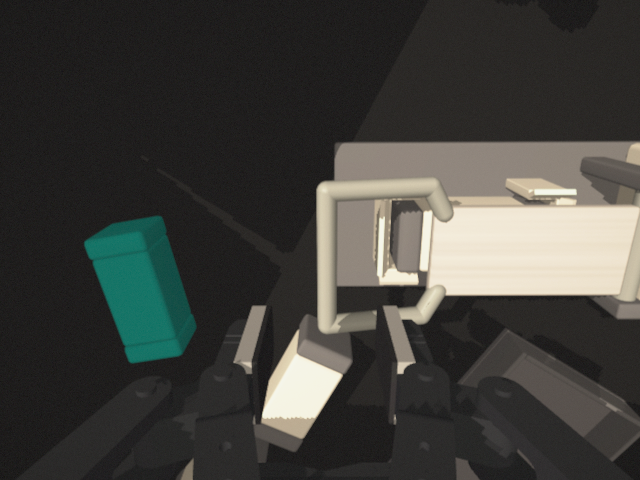

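play_rows(
  plan=[
    [40, 1, -1, 0, 0.1],
    [77, 1, -1, 0, 0.1],
    [77, 1, -1, 0, 0.1],
    [77, 1, -1, 0, 1],
    [77, 1, -1, 0, 1],
    [77, 1, -1, 0, 1],
    [77, 1, -1, 0, 1],
  ],
)

```text
time: 2.95
tool_pos: [0.4098, 0.2153, 0.0666]
tool_rot: [0.622, 0.336, 0.621, -0.338]
contact_force: [-4.9, -6.6, 6.5]
gripper_width: 0.089
```

```bash
python3 - <<'E'
from go import *
st()
p0=np.radians(7.37);r=171.4
for i in range(1,17):
    p=p0+1.67*i/16; 
    if i==9: p8=p0+1.67/2
    b=p0 if i<=8 else p8
    print(i,[round(-r*(np.sin(p)-np.sin(b)),1),round(r*(np.cos(b)-np.cos(p)),1)])
E
```

```text
t 2.95 tcp [409.8 215.3  66.6] jaw 33.1 F [-4.9 -6.6  6.5] w 0.089 q [ 0.32 -0.18  2.12 -0.    1.2  -0.25] tilt [-0.    -0.003 -1.   ]
1 [np.float64(-17.6), np.float64(3.2)]
2 [np.float64(-34.7), np.float64(8.2)]
3 [np.float64(-51.3), np.float64(15.0)]
4 [np.float64(-67.0), np.float64(23.5)]
5 [np.float64(-81.8), np.float64(33.6)]
6 [np.float64(-95.5), np.float64(45.1)]
7 [np.float64(-107.8), np.float64(58.1)]
8 [np.float64(-118.8), np.float64(72.2)]
9 [np.float64(-9.4), np.float64(15.2)]
10 [np.float64(-17.2), np.float64(31.3)]
11 [np.float64(-23.3), np.float64(48.1)]
12 [np.float64(-27.6), np.float64(65.5)]
13 [np.float64(-30.0), np.float64(83.2)]
14 [np.float64(-30.6), np.float64(101.1)]
15 [np.float64(-29.3), np.float64(118.9)]
16 [np.float64(-26.2), np.float64(136.5)]
```

play_rows(
  plan=[
    [-17.6, 3.2, 0, 0, 1],
    [-34.7, 8.2, 0, 0, 1],
    [-51.3, 15, 0, 0, 1],
    [-67, 23.5, 0, 0, 1],
    [-81.8, 33.6, 0, 0, 1],
    [-95.5, 45.1, 0, 0, 1],
    [-107.8, 58.1, 0, 0, 1],
    [-118.8, 72.2, 0, 0, 1],
  ],
)

```text
time: 3.95
tool_pos: [0.4686, 0.2542, 0.1876]
tool_rot: [0.621, 0.335, 0.622, -0.339]
contact_force: [-11.7, -9.8, 12.7]
gripper_width: 0.1
```

play_rows(
  plan=[
    [-9.4, 15.2, 0, 0, 1],
    [-17.2, 31.3, 0, 0, 1],
    [-23.3, 48.1, 0, 0, 1],
    [-27.6, 65.5, 0, 0, 1],
    [-30, 83.2, 0, 0, 1],
    [-30.6, 101.1, 0, 0, 1],
    [-29.3, 118.9, 0, 0, 1],
    [-26.2, 136.5, 0, 0, 1],
  ],
)

```text
time: 4.95
tool_pos: [0.5857, 0.3315, 0.2147]
tool_rot: [0.622, 0.338, 0.621, -0.335]
contact_force: [-3.5, -1.6, 6.4]
gripper_width: 0.09
```

```bash
python3 - <<'E'
from go import *
st()
E
```

```text
t 4.95 tcp [585.7 331.5 214.7] jaw 33.1 F [-3.5 -1.6  6.4] w 0.090 q [ 0.4   0.17  1.51  0.    1.45 -0.17] tilt [ 0.004  0.003 -1.   ]
```

play_rows(
  plan=[
    [0, 0, 0, 0, 0.1],
    [0, 0, 0, 0, 0.1],
    [-40, 0, 0, 0, 0.1],
    [-70, 0, 0, 0, -1],
    [-70, -62, 0, 0.18, -1],
    [-70, -126, 0, 0.37, -1],
    [-50, -126, 0, 0.55, -1],
    [-30, -126, 0, 0.73, -1],
  ],
)

```text
time: 5.95
tool_pos: [0.478, 0.261, 0.2401]
tool_rot: [0.459, 0.539, 0.458, -0.537]
contact_force: [-0.3, -0.1, 0.1]
gripper_width: 0.997
```

```bash
python3 - <<'E'
from go import *
st(); go(479,264,160,-56.6)
E
```

```text
t 5.95 tcp [478.  261.  240.1] jaw -9.1 F [-0.3 -0.1  0.1] w 0.997 q [ 0.36 -0.15  1.79  0.    1.49  0.52] tilt [ 0.002  0.001 -1.   ]
to (479, 264, 160, -56.6) shift [80.1  0.4 -3. ] turn 0.829 alt -2.313
```

play_rows(
  plan=[
    [20, 0.5, -3, 0.18, -1],
    [40, 0.5, -3, 0.36, -1],
    [60, 0.5, -3, 0.54, -1],
    [70, 0.5, -3, 0.72, -1],
    [70, 0.5, -3, 0.829, -1],
    [70, 0.5, -3, 0.829, -1],
  ],
)

```text
time: 6.7
tool_pos: [0.4795, 0.2642, 0.1696]
tool_rot: [0.205, 0.677, 0.206, -0.676]
contact_force: [-0.1, 0.1, -0.7]
gripper_width: 1.004
```

```bash
python3 - <<'E'
from go import *
st()
f=grab('wrist','w2'); g=grab('top','top2')
c=cloud(f); p=c.reshape(-1,3); q=(p[:,:2]-[.479,.264]); a=np.radians(33.4); ex=np.array([np.cos(a),np.sin(a)]); ey=np.array([-ex[1],ex[0]])
col=f['img'].reshape(-1,3)
q=np.c_[q@np.c_[ex,ey],p[:,2]]*1000
m=(abs(q[:,0])<60)&(abs(q[:,1])<40)&(q[:,2]>60)&(q[:,2]<70); print('cass top',m.sum(), np.percentile(q[m],[1,50,99],0) if m.sum() else '')
if m.sum(): print(cv2.minAreaRect((q[m][:,:2]).astype(np.float32)))
E
```

```text
t 6.70 tcp [479.5 264.2 169.6] jaw -56.2 F [-0.1  0.1 -0.7] w 1.004 q [ 0.37 -0.09  1.86  0.    1.37  1.35] tilt [ 0.  0. -1.]
cass top 8208 [[-42.45942308 -17.48631986  60.29346635]
 [  4.48482634   0.43413363  62.31839174]
 [ 44.34935433  18.25418188  63.98048925]]
((0.402587890625, 0.2798500061035156), (37.5163459777832, 89.4286117553711), 89.9573745727539)
```

View pics/w2.png

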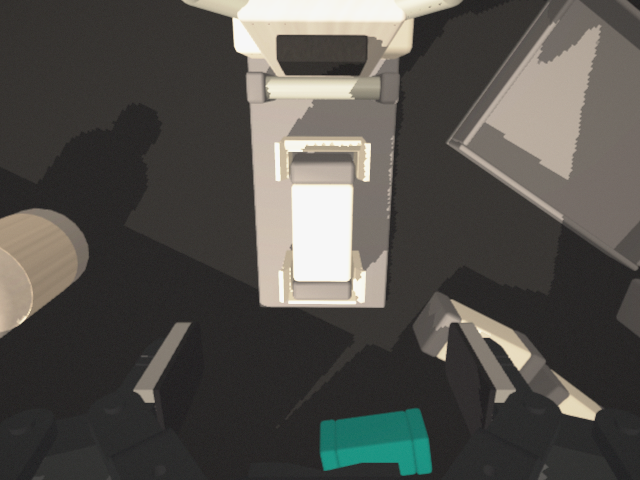

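play_rows(
  plan=[
    [50, 0, 0, 0, -1],
    [100, 0, 0, 0, -1],
    [133, 0, 0, 0, -1],
    [133, 0, 0, 0, -1],
    [133, 0, 0, 0, 1],
    [133, 0, 0, 0, 1],
    [133, 0, 0, 0, 1],
    [133, 0, 0, 0, 1],
  ],
)

```text
time: 7.8
tool_pos: [0.4811, 0.265, 0.0379]
tool_rot: [0.205, 0.678, 0.205, -0.675]
contact_force: [0.4, 1.9, 2.9]
gripper_width: 0.432
```

play_rows(
  plan=[
    [0, 0, 0, 0, 1],
    [0, 0, 0, 0, 1],
    [-30, 0, 0, 0, 1],
    [-70, 0, 0, 0, 1],
    [-100, 0, 0, 0, 1],
    [-100, 0, 0, 0, 1],
  ],
)

```text
time: 8.55
tool_pos: [0.4806, 0.2645, 0.1378]
tool_rot: [0.205, 0.678, 0.205, -0.676]
contact_force: [0.4, -0.1, -1.8]
gripper_width: 0.427
```

```bash
python3 - <<'E'
from go import *
st(); go(630,140,130,1.1); turnopts(1.1,630,140)
E
```

```text
t 8.55 tcp [480.6 264.5 137.8] jaw -56.3 F [ 0.4 -0.1 -1.8] w 0.427 q [ 0.37 -0.05  1.88 -0.    1.31  1.35] tilt [ 0.003  0.001 -1.   ]
to (630, 140, 130, 1.1) shift [  8.1 186.5 -55.1] turn -1.001 alt 2.140
   turn -1.001 -> q6 11 deg
   turn -4.143 -> q6 -169 deg
```

play_rows(
  plan=[
    [0, 62, -18, -0.18, 1],
    [5, 124, -36, -0.36, 1],
    [8, 186, -55, -0.54, 1],
    [8, 186, -55, -0.72, 1],
    [8, 186, -55, -0.9, 1],
    [8, 186.5, -55, -1.0, 1],
    [8, 186.5, -55, -1.0, 1],
    [8, 186.5, -55, -1.0, 1],
  ],
)

```text
time: 9.55
tool_pos: [0.628, 0.1397, 0.1263]
tool_rot: [0.503, 0.495, 0.505, -0.497]
contact_force: [-0.6, 0.3, -1.6]
gripper_width: 0.434
```

```bash
python3 - <<'E'
from go import *
st(); go(630,140,18,1.1)
E
```

```text
t 9.55 tcp [628.  139.7 126.3] jaw 1.0 F [-0.6  0.3 -1.6] w 0.434 q [ 0.1   0.18  1.66 -0.    1.31  0.09] tilt [-0.003 -0.    -1.   ]
to (630, 140, 18, 1.1) shift [108.3   2.3  -0.3] turn -0.003 alt 3.139
```

play_rows(
  plan=[
    [50, 2, 0, 0, 1],
    [90, 2, 0, 0, 1],
    [107, 2, 0, 0, 1],
    [107, 2, 0, 0, 1],
    [107, 2, 0, 0, -0.35],
    [107, 2, 0, 0, -0.35],
    [60, 2, 0, 0, -0.35],
    [-20, 2, 0, 0, -1],
  ],
)

```text
time: 10.55
tool_pos: [0.6301, 0.1396, 0.1312]
tool_rot: [0.504, 0.495, 0.505, -0.496]
contact_force: [0.7, -0.1, 0.4]
gripper_width: 0.865
```

```bash
python3 - <<'E'
from go import *
from seg import *
st(); go(459,105.2,140,6.4); turnopts(6.4,459,105)
f=grab('top','top3'); comps(f,.028,.050,200)
E
```

```text
t 10.55 tcp [630.1 139.6 131.2] jaw 1.0 F [ 0.7 -0.1  0.4] w 0.865 q [ 0.1   0.18  1.65 -0.    1.32  0.09] tilt [-0.003 -0.    -1.   ]
to (459, 105.2, 140, 6.4) shift [  -8.4 -171.7   31.4] turn -0.094 alt 3.048
   turn -0.094 -> q6 6 deg
   turn -3.235 -> q6 -174 deg
px [316. 158.] n 589 xy [810.8   1.4] L,W [90.  38.2] ang 54.4 z [34.1 38.4 41.7] rgb [132.  78.  38.]
px [431. 226.] n 290 xy [ 646.1 -268.9] L,W [377.9  15.8] ang -22.2 z [29.2 38.9 48.8] rgb [117.  92.  58.]
px [340. 215.] n 601 xy [669.4 -51.9] L,W [90.6 37.9] ang -72.5 z [34.3 38.5 41.8] rgb [207. 207. 197.]
px [328. 254.] n 606 xy [576.5 -18.5] L,W [89.2 37.2] ang -65.1 z [35.3 38.5 41.6] rgb [170. 166. 142.]
px [508. 305.] n 272 xy [ 448.1 -439.1] L,W [162.2   4.2] ang -26.1 z [29.1 39.7 48.6] rgb [116.  98.  62.]
px [285. 305.] n 326 xy [461.4  83.3] L,W [46.  37.4] ang -83.0 z [34.9 38.4 41.5] rgb [205. 203. 186.]
px [323. 309.] n 629 xy [449.2  -3.9] L,W [89.4 37.1] ang 86.0 z [35.3 38.6 41.7] rgb [220. 220. 211.]
```

play_rows(
  plan=[
    [-8, -60, 11, -0.09, -1],
    [-8, -120, 22, -0.09, -1],
    [-8, -171.5, 31.5, -0.094, -1],
    [-8, -171.5, 31.5, -0.094, -1],
    [-8, -171.5, 31.5, -0.094, -1],
  ],
)

```text
time: 11.22
tool_pos: [0.4614, 0.1053, 0.1405]
tool_rot: [0.528, 0.472, 0.526, -0.47]
contact_force: [0.5, -0.2, 0.6]
gripper_width: 1.0
```

```bash
python3 - <<'E'
from go import *
from seg import *
st()
f=grab('wrist','w3'); comps(f,.030,.045,200)
E
```

```text
t 11.22 tcp [461.4 105.3 140.5] jaw 6.4 F [ 0.5 -0.2  0.6] w 1.000 q [ 0.07 -0.25  2.05  0.    1.34 -0.04] tilt [ 0.004  0.    -1.   ]
px [333.  17.] n 416 xy [452.8 226.2] L,W [23.2 17. ] ang 40.3 z [39.5 42.3 44.7] rgb [236. 230. 217.]
px [544. 196.] n 2782 xy [622.9 139.6] L,W [160.2 109. ] ang -88.6 z [30.1 30.9 31.9] rgb [158. 148. 138.]
px [103. 195.] n 9801 xy [331.3 112.4] L,W [90.5 38.3] ang -46.6 z [33.7 36.2 37.5] rgb [ 31. 153. 136.]
px [607. 217.] n 8759 xy [631.3 137.2] L,W [89.9 38.5] ang -88.7 z [32.8 40.3 41.6] rgb [217. 214. 209.]
px [320. 227.] n 8641 xy [459.3 106.1] L,W [89.6 37.8] ang -84.1 z [34.7 36.3 37.6] rgb [214. 207. 196.]
px [289. 376.] n 6122 xy [449.6  -2.6] L,W [90.5 37.8] ang 86.2 z [34.3 36.4 37.5] rgb [197. 188. 169.]
px [520. 366.] n 206 xy [608.6  23.2] L,W [23.3  6.8] ang -46.1 z [30.7 36.1 37.6] rgb [120. 113. 105.]
px [584. 412.] n 333 xy [661.4  -9.1] L,W [27.1  7.4] ang 16.0 z [30.5 33.8 37.2] rgb [101.  95.  90.]
```

play_rows(
  plan=[
    [50, -2, -0.6, 0, -1],
    [100, -2, -0.6, 0, -1],
    [130, -2, -0.6, 0, -1],
    [130, -2, -0.6, 0, -1],
    [130, -2, -0.6, 0, 1],
    [130, -2, -0.6, 0, 1],
    [130, -2, -0.6, 0, 1],
    [130, -2, -0.6, 0, 1],
  ],
)

```text
time: 12.28
tool_pos: [0.46, 0.1057, 0.0108]
tool_rot: [0.528, 0.472, 0.526, -0.47]
contact_force: [-0.2, 0.1, 6.9]
gripper_width: 0.432
```

play_rows(
  plan=[
    [0, 0, 0, 0, 1],
    [-40, 0, 0, 0, 1],
    [-100, 0, 0, 0, 1],
    [-150, 0, 0, 0, 1],
    [-150, 0, 0, 0, 1],
    [-150, 0, 0, 0, 1],
  ],
)

```text
time: 13.02
tool_pos: [0.4571, 0.1055, 0.1574]
tool_rot: [0.527, 0.471, 0.528, -0.472]
contact_force: [-0.7, 0.7, -2.7]
gripper_width: 0.434
```

```bash
python3 - <<'E'
from go import *
from seg import *
st(); go(479.2,264.3,150,-56.6); turnopts(-56.6,479,264)
f=grab('wrist','w4')
c=cloud(f); s,M=R(); q=(c-s['tool_pos'])@M*1000
m=(q[...,0]<0)&(q[...,0]>-60)&(abs(q[...,1])<19)&(abs(q[...,2])<60); print(m.sum(),np.percentile(q[m],[1,50,99],0) if m.any() else '')
E
```

```text
t 13.03 tcp [457.1 105.5 157.4] jaw 6.4 F [-0.7  0.7 -2.7] w 0.434 q [ 0.07 -0.28  2.04  0.    1.38 -0.04] tilt [-0.002 -0.    -1.   ]
to (479.2, 264.3, 150, -56.6) shift [   7.3   39.7 -155.3] turn 1.100 alt -2.042
   turn 1.100 -> q6 85 deg
   turn -2.042 -> q6 -95 deg
30602 [[-3.86528815e+01 -1.82977970e+01 -4.54052962e+01]
 [-2.65754323e+01  5.08864854e-03 -1.15913242e+01]
 [-3.76432498e+00  1.84866254e+01  3.90132152e+01]]
```

View pics/w4.png

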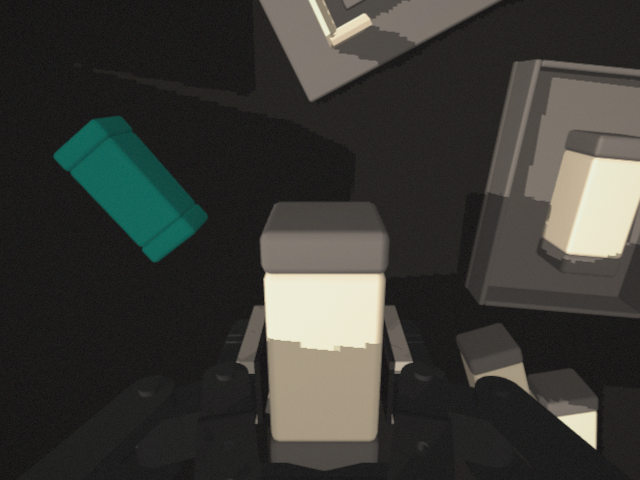

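play_rows(
  plan=[
    [5, 15, -60, 0.18, 1],
    [7, 30, -118, 0.36, 1],
    [7, 40, -155, 0.54, 1],
    [7, 40, -155, 0.72, 1],
    [7, 40, -155, 0.9, 1],
    [7, 39.7, -155.3, 1.07, 1],
    [7, 39.7, -155.3, 1.1, 1],
    [7, 39.7, -155.3, 1.1, 1],
  ],
)

```text
time: 14.08
tool_pos: [0.4794, 0.264, 0.1502]
tool_rot: [-0.204, -0.676, -0.204, 0.678]
contact_force: [0.7, 0.3, -2.9]
gripper_width: 0.431
```

```bash
python3 - <<'E'
from go import *
st(); go(479.2,264.3,38,-56.6)
f=grab('wrist','w5')
c=cloud(f); s,M=R(); q=(c-s['tool_pos'])@M*1000
m=(q[...,0]<-20)&(q[...,0]>-33)&(abs(q[...,1])<22)&(abs(q[...,2])<60); print(m.sum(),np.percentile(q[m],[0.5,50,99.5],0)); print(cv2.minAreaRect(q[m][:,1:].astype(np.float32)))
E
```

```text
t 14.07 tcp [479.4 264.  150.2] jaw -56.5 F [ 0.7  0.3 -2.9] w 0.431 q [ 0.37 -0.07  1.87  0.    1.34  1.35] tilt [-0.003 -0.001 -1.   ]
to (479.2, 264.3, 38, -56.6) shift [112.2  -0.3  -0.2] turn 0.002 alt -3.140
28790 [[-31.69332473 -20.18200635 -45.44877846]
 [-25.00711282   0.41790497  -9.74608736]
 [-20.86551372  20.05280463  39.9645973 ]]
((-0.139801025390625, -1.7210350036621094), (43.96134948730469, 88.58850860595703), 0.8417311310768127)
```

play_rows(
  plan=[
    [45, -0.3, 0, 0, 1],
    [80, -0.3, 0, 0, 1],
    [95, -0.3, 0, 0, 1],
    [105, -0.3, 0, 0, 1],
    [112, -0.3, 0, 0, 1],
    [113, -0.3, 0, 0, 1],
    [113, -0.3, 0, 0, 1],
  ],
)

```text
time: 15.0
tool_pos: [0.4807, 0.2649, 0.0397]
tool_rot: [0.203, 0.678, 0.203, -0.677]
contact_force: [-1.0, 0.1, -1.6]
gripper_width: 0.432
```

play_rows(
  plan=[
    [2, 0, 0, 0, 1],
    [2, 0, 0, 0, -0.4],
    [2, 0, 0, 0, -1],
    [2, 0, 0, 0, -1],
    [-50, 0, 0, 0, -1],
    [-110, 0, 0, 0, -1],
    [-110, 0, 0, 0, -1],
    [-110, 0, 0, 0, -1],
  ],
)

```text
time: 16.0
tool_pos: [0.4801, 0.2646, 0.1489]
tool_rot: [0.203, 0.677, 0.203, -0.677]
contact_force: [-0.1, 0.7, -0.6]
gripper_width: 1.002
```

```bash
python3 - <<'E'
from go import *
st()
f=grab('wrist','w6')
c=cloud(f); p=c.reshape(-1,3); a=np.radians(33.4); ex=np.array([np.cos(a),np.sin(a)]); ey=np.array([-ex[1],ex[0]])
q=np.c_[(p[:,:2]-[.479,.264])@np.c_[ex,ey],p[:,2]]*1000
m=(abs(q[:,0])<60)&(abs(q[:,1])<40)&(q[:,2]>55)&(q[:,2]<75); print('cass top',m.sum(), np.percentile(q[m],[1,50,99],0), cv2.minAreaRect((q[m][:,:2]).astype(np.float32)))
m=(q[:,0]<160)&(q[:,0]>60)&(abs(q[:,1])<45)&(q[:,2]>75); print('clamp',m.sum(), np.percentile(q[m],[1,50,99],0) if m.any() else '')
g=grab('top','top4'); p=cloud(g).reshape(-1,3); q=np.c_[(p[:,:2]-[.479,.264])@np.c_[ex,ey],p[:,2]]*1000
m=(q[:,0]<170)&(q[:,0]>90)&(abs(q[:,1])<45)&(q[:,2]>200)&(q[:,2]<250);print('bar',m.sum(), np.percentile(q[m],[1,50,99],0) if m.any() else '')
go(586,333,290,33.3); turnopts(33.3,586,333)
E
```

```text
t 16.00 tcp [480.1 264.6 148.9] jaw -56.6 F [-0.1  0.7 -0.6] w 1.002 q [ 0.37 -0.07  1.87  0.    1.34  1.36] tilt [ 0.  0. -1.]
cass top 9814 [[-40.43731865 -19.08033616  59.01174718]
 [  7.39147345  -1.21031806  62.29503392]
 [ 47.19367104  17.12640252  63.91927413]] ((2.7818603515625, -1.0257453918457031), (37.99208068847656, 89.61687469482422), 89.85459899902344)
clamp 13503 [[ 85.20329136 -25.05122968  93.77335272]
 [100.15347134  -0.49769521 159.26444578]
 [105.73796335  26.91056411 290.25731718]]
bar 334 [[ 1.14807979e+02 -4.01606104e+01  2.00946235e+02]
 [ 1.24663583e+02 -7.46770705e-02  2.29761110e+02]
 [ 1.32497994e+02  4.00437361e+01  2.34106024e+02]]
to (586, 333, 290, 33.3) shift [-143.6    1.3 -126.8] turn -1.569 alt 1.572
   turn -1.569 -> q6 -4 deg
```

play_rows(
  plan=[
    [-60, 0, 0, -0.18, -1],
    [-110, 0, 0, -0.36, -1],
    [-142, 0, -10, -0.54, 0.1],
    [-143, 0, -60, -0.72, 0.1],
    [-143, 1, -110, -0.9, 0.1],
    [-143, 1, -126, -1.08, 0.1],
    [-143, 1, -126, -1.26, 0.1],
    [-143, 1, -126, -1.44, 0.1],
  ],
)

```text
time: 17.1
tool_pos: [0.5854, 0.333, 0.2885]
tool_rot: [0.599, 0.372, 0.601, -0.375]
contact_force: [0.5, -0.1, -0.0]
gripper_width: 0.452
```

```bash
python3 - <<'E'
from go import *
st(); go(585,333,210,33.3)
f=load('wrist'); p=cloud(f).reshape(-1,3); a=np.radians(33.4); ex=np.array([np.cos(a),np.sin(a)]); ey=np.array([-ex[1],ex[0]])
q=np.c_[(p[:,:2]-[.479,.264])@np.c_[ex,ey],p[:,2]]*1000
m=(abs(q[:,0]-2)<38)&(abs(q[:,1])<15)&(q[:,2]>58)&(q[:,2]<70)
print(np.linalg.lstsq(np.c_[q[m][:,:2],np.ones(m.sum())],q[m][:,2],rcond=None)[0])
E
```

```text
t 17.10 tcp [585.4 333.  288.5] jaw 26.2 F [ 0.5 -0.1 -0. ] w 0.452 q [ 0.41  0.14  1.42  0.    1.58 -0.05] tilt [-0.004 -0.002 -1.   ]
to (585, 333, 210, 33.3) shift [78.5 -0.  -0.2] turn -0.123 alt 3.018
[-6.20064067e-04 -1.95253608e-03  6.23433943e+01]
```

play_rows(
  plan=[
    [0, 0, 0, -0.123, 0.1],
    [30, 0, 0, -0.123, 0.1],
    [60, 0, 0, -0.123, 0.1],
    [76, 0, 0, -0.123, 0.1],
    [76, 0, 0, -0.123, 1],
    [76, 0, 0, -0.123, 1],
    [76, 0, 0, -0.123, 1],
    [76, 0, 0, -0.123, 1],
  ],
)

```text
time: 18.1
tool_pos: [0.586, 0.3332, 0.216]
tool_rot: [0.621, 0.338, 0.621, -0.338]
contact_force: [1.1, 0.1, -3.8]
gripper_width: 0.088
```

```bash
python3 - <<'E'
from go import *
s,M=st(); a=np.radians(33.4)
b=(s['tool_pos'][:2]-[.479,.264])@[np.cos(a),np.sin(a)]*1000; print('x_f',b)
p0=np.arccos(-(b-85)/171.4);r=171.4; print(np.degrees(p0)); D=p0-np.radians(7.37); b=p0
for i in range(1,17):
    p=p0-D*i/16
    print(i,[round(-r*(np.sin(p)-np.sin(b)),1),round(r*(np.cos(b)-np.cos(p)),1)])
    if i==8: b=p
E
```

```text
t 18.10 tcp [586.  333.2 216. ] jaw 33.0 F [ 1.1  0.1 -3.8] w 0.088 q [ 0.41  0.17  1.51 -0.    1.46 -0.17] tilt [ 0.  0. -1.]
x_f 127.39853612280754
104.32170148691813
1 [np.float64(-3.5), np.float64(-17.8)]
2 [np.float64(-5.2), np.float64(-35.8)]
3 [np.float64(-4.9), np.float64(-53.9)]
4 [np.float64(-2.8), np.float64(-71.9)]
5 [np.float64(1.3), np.float64(-89.6)]
6 [np.float64(7.2), np.float64(-106.7)]
7 [np.float64(14.9), np.float64(-123.1)]
8 [np.float64(24.2), np.float64(-138.6)]
9 [np.float64(11.0), np.float64(-14.4)]
10 [np.float64(23.4), np.float64(-27.6)]
11 [np.float64(37.1), np.float64(-39.4)]
12 [np.float64(52.0), np.float64(-49.7)]
13 [np.float64(67.9), np.float64(-58.4)]
14 [np.float64(84.7), np.float64(-65.4)]
15 [np.float64(102.0), np.float64(-70.5)]
16 [np.float64(119.9), np.float64(-73.8)]
```

play_rows(
  plan=[
    [-3.5, -17.8, 0, 0, 1],
    [-5.2, -35.8, 0, 0, 1],
    [-4.9, -53.9, 0, 0, 1],
    [-2.8, -71.9, 0, 0, 1],
    [1.3, -89.6, 0, 0, 1],
    [7.2, -106.7, 0, 0, 1],
    [14.9, -123.1, 0, 0, 1],
    [24.2, -138.6, 0, 0, 1],
  ],
)

```text
time: 19.1
tool_pos: [0.4722, 0.2581, 0.1951]
tool_rot: [0.624, 0.34, 0.619, -0.335]
contact_force: [6.2, -0.8, -0.1]
gripper_width: 0.088
```

play_rows(
  plan=[
    [11, -14.4, 0, 0, 1],
    [23.4, -27.6, 0, 0, 1],
    [37.1, -39.4, 0, 0, 1],
    [52, -49.7, 0, 0, 1],
    [67.9, -58.4, 0, 0, 1],
    [84.7, -65.4, 0, 0, 1],
    [102, -70.5, 0, 0, 1],
    [119.9, -73.8, 0, 0, 1],
  ],
)

```text
time: 20.1
tool_pos: [0.4094, 0.2166, 0.0732]
tool_rot: [0.623, 0.338, 0.619, -0.337]
contact_force: [1.1, -5.2, 4.7]
gripper_width: 0.083
```

```bash
python3 - <<'E'
from go import *
st()
E
```

```text
t 20.10 tcp [409.4 216.6  73.2] jaw 33.0 F [ 1.1 -5.2  4.7] w 0.083 q [ 0.33 -0.19  2.12 -0.    1.21 -0.25] tilt [ 0.005 -0.002 -1.   ]
```

play_rows(
  plan=[
    [5, 0, 0, 0, 1],
    [10, 0, 0, 0, 1],
    [12, 0, 0, 0, 1],
    [12, 0, 0, 0, 1],
  ],
)

```text
time: 20.6
tool_pos: [0.4094, 0.2164, 0.07]
tool_rot: [0.622, 0.335, 0.621, -0.34]
contact_force: [-28.5, -18.8, 59.9]
gripper_width: 0.086
```

play_rows(
  plan=[
    [-9, 0, 0, 0, 1],
    [-9, 0, 0, 0, 0.1],
    [-9, 0, 0, 0, 0.1],
    [-50, 0, 0, 0, 0.1],
    [-90, 0, 0, 0, 0.1],
    [-90, 0, 0, 0, 1],
    [-90, 0, 0, 0, 1],
  ],
)

```text
time: 21.48
tool_pos: [0.407, 0.2176, 0.1487]
tool_rot: [0.621, 0.337, 0.622, -0.338]
contact_force: [-0.0, -0.2, -0.0]
gripper_width: 0.032
```

```bash
python3 - <<'E'
from go import *
st(); go(408,217,100,33.3)
f=grab('wrist','w7'); g=grab('top','top5')
a=np.radians(33.4); ex=np.array([np.cos(a),np.sin(a)]); ey=np.array([-ex[1],ex[0]])
def Q(f): p=cloud(f).reshape(-1,3); return np.c_[(p[:,:2]-[.479,.264])@np.c_[ex,ey],p[:,2]]*1000
for q in(Q(f),Q(g)):
    m=(abs(q[:,0]+85)<7)&(abs(q[:,1])<25)&(q[:,2]>65)&(q[:,2]<110); print('bar',np.percentile(q[m],[2,50,98],0) if m.any() else 0)
    m=(abs(q[:,0])<35)&(abs(q[:,1])<20)&(q[:,2]>60)&(q[:,2]<95); print('plate fit',np.linalg.lstsq(np.c_[q[m][:,:2],np.ones(m.sum())],q[m][:,2],rcond=None)[0] if m.any() else 0)
f0=dict(np.load('last_top.npz'))
E
```

```text
t 21.48 tcp [407.  217.6 148.7] jaw 33.0 F [-0.  -0.2 -0. ] w 0.032 q [ 0.33 -0.29  2.07  0.    1.37 -0.25] tilt [-0.001 -0.    -1.   ]
to (408, 217, 100, 33.3) shift [48.7  0.5  1.1] turn -0.006 alt 3.136
bar [[-89.15826012 -22.82961588  83.67556851]
 [-84.39896922   1.80826872  86.86901562]
 [-79.69176088  24.03740867  88.51562242]]
plate fit [-3.17220742e-03 -3.83613453e-03  7.17326750e+01]
bar [[-89.58539818 -24.27216733  84.56935192]
 [-85.22208944 -13.08335966  88.65946957]
 [-80.00875165  -0.38962889  93.03896489]]
plate fit [ 7.50400787e-04 -1.16027313e-03  7.36041875e+01]
```

View pics/w7.png

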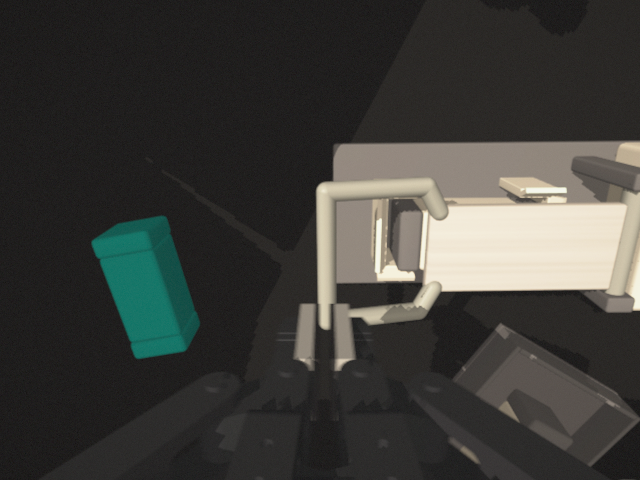

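play_rows(
  plan=[
    [40, 0.5, 1, 0, 1],
    [58, 0.5, 1, 0, 1],
    [62, 0.5, 1, 0, 1],
    [64, 0.5, 1, 0, 1],
    [66, 0.5, 1, 0, 1],
    [66, 0.5, 1, 0, 1],
  ],
)

```text
time: 22.32
tool_pos: [0.4071, 0.2166, 0.0864]
tool_rot: [0.62, 0.336, 0.623, -0.34]
contact_force: [-15.1, -5.7, 24.9]
gripper_width: -0.001
```

play_rows(
  plan=[
    [-60, 0, 0, 0, 1],
    [-90, 0, 0, 0, -1],
    [-90, 0, 0, 0, -1],
    [-90, 0, 0, 0, -1],
  ],
)

```text
time: 22.82
tool_pos: [0.4078, 0.2168, 0.1722]
tool_rot: [0.621, 0.337, 0.622, -0.338]
contact_force: [-0.9, -0.4, 0.4]
gripper_width: 0.634
```

```bash
python3 - <<'E'
from go import *
from seg import *
s,M=st(); go(449.4,-3.4,140,-4); turnopts(-4,449,-4)
f=grab('top','top6'); comps(f,.028,.050,200)
E
```

```text
t 22.82 tcp [407.8 216.8 172.2] jaw 32.9 F [-0.9 -0.4  0.4] w 0.634 q [ 0.33 -0.31  2.04  0.    1.41 -0.25] tilt [-0.002 -0.001 -1.   ]
to (449.4, -3.4, 140, -4) shift [ 32.3 -84.7 207.4] turn 0.645 alt -2.497
   turn 0.645 -> q6 3 deg
px [316. 158.] n 594 xy [810.7   1.8] L,W [90.3 38.3] ang 54.0 z [33.5 38.4 41.7] rgb [146.  86.  41.]
px [431. 226.] n 291 xy [ 646.5 -269.6] L,W [379.3  15.9] ang -22.2 z [29.4 39.2 49.1] rgb [116.  92.  57.]
px [340. 215.] n 602 xy [669.7 -51.9] L,W [90.1 37.7] ang -72.8 z [34.6 38.6 41.7] rgb [221. 221. 211.]
px [259. 234.] n 431 xy [629.2 139.5] L,W [160.2 121.1] ang -89.2 z [29.3 32.7 35.8] rgb [94. 93. 86.]
px [261. 233.] n 634 xy [632.  136.2] L,W [88.9 38.4] ang -89.3 z [37.7 42.4 45.5] rgb [171. 166. 142.]
px [326. 241.] n 608 xy [608. -17.] L,W [90.1 37.9] ang -64.7 z [34.9 38.5 41.6] rgb [220. 220. 211.]
px [509. 305.] n 272 xy [ 447.9 -438.7] L,W [162.2   5.8] ang -26.4 z [29.8 39.3 49. ] rgb [115.  97.  62.]
px [323. 309.] n 629 xy [449.3  -3.8] L,W [89.1 37. ] ang 86.0 z [35.5 38.6 41.6] rgb [175. 170. 146.]
px [274. 363.] n 665 xy [331.2 111.3] L,W [90. 37.] ang -46.0 z [34.7 38.5 41.6] rgb [ 25. 133. 116.]
```

play_rows(
  plan=[
    [0, -24, 59, 0.17, -1],
    [10, -48, 117, 0.34, -1],
    [30, -70, 175, 0.5, -1],
    [32, -84, 207, 0.64, -1],
    [60, -84.5, 207.4, 0.645, -1],
    [112, -84.5, 207.4, 0.645, -1],
    [158, -84.5, 207.4, 0.645, -1],
    [160, -84.5, 207.4, 0.645, -1],
  ],
)

```text
time: 23.88
tool_pos: [0.4451, -0.0021, 0.0083]
tool_rot: [-0.479, -0.515, -0.486, 0.52]
contact_force: [0.8, 0.4, -0.6]
gripper_width: 0.999
```

play_rows(
  plan=[
    [0, 0, 0, 0, 1],
    [0, 0, 0, 0, 1],
    [0, 0, 0, 0, 1],
    [0, 0, 0, 0, 1],
    [0, 0, 0, 0, 1],
    [-50, 0, 0, 0, 1],
    [-110, 0, 0, 0, 1],
    [-140, 0, 0, 0, 1],
  ],
)

```text
time: 24.88
tool_pos: [0.4519, -0.0031, 0.1578]
tool_rot: [0.484, 0.518, 0.481, -0.516]
contact_force: [-0.5, 0.1, -1.6]
gripper_width: 0.433
```

```bash
cat >> go.py <<'E'
def drw(x,y):
    a=np.radians(-26); return np.array([508.3,-344.4])+x*np.array([np.cos(a),np.sin(a)])+y*np.array([-np.sin(a),np.cos(a)])
E
python3 - <<'E'
from go import *
s,M=st(); x,y=drw(-43,66); go(x.round(1),y.round(1),150,64); turnopts(64,x,y)
E
```

```text
t 24.88 tcp [451.9  -3.1 157.8] jaw -4.0 F [-0.5  0.1 -1.6] w 0.433 q [-0.17 -0.33  2.08  0.    1.38 -0.1 ] tilt [ 0.006 -0.001 -1.   ]
to (np.float64(498.6), np.float64(-266.2), 150, 64) shift [  8.3  64.9 259.2] turn -1.187 alt 1.955
   turn 1.955 -> q6 88 deg
   turn -1.187 -> q6 -92 deg
```

play_rows(
  plan=[
    [0, 15, 58, -0.18, 1],
    [0, 30, 116, -0.36, 1],
    [8, 45, 174, -0.54, 1],
    [8, 58, 232, -0.72, 1],
    [8, 65, 259, -0.9, 1],
    [8, 65, 259, -1.08, 1],
    [8, 65, 259, -1.187, 1],
    [8, 65, 259, -1.187, 1],
  ],
)

```text
time: 25.88
tool_pos: [0.4969, -0.2658, 0.1455]
tool_rot: [0.689, 0.16, 0.689, -0.16]
contact_force: [0.1, -0.3, -1.5]
gripper_width: 0.43
```

```bash
python3 - <<'E'
from go import *
s,M=st(); x,y=drw(-43,66); go(x.round(1),y.round(1),35,64)
f=grab('wrist','w8')
E
```

```text
t 25.88 tcp [ 496.9 -265.8  145.5] jaw 63.9 F [ 0.1 -0.3 -1.5] w 0.430 q [-0.62 -0.02  1.84  0.    1.33 -1.74] tilt [-0.  0. -1.]
to (np.float64(498.6), np.float64(-266.2), 35, 64) shift [110.5   0.4   1.7] turn -0.002 alt 3.140
```

View pics/w8.png

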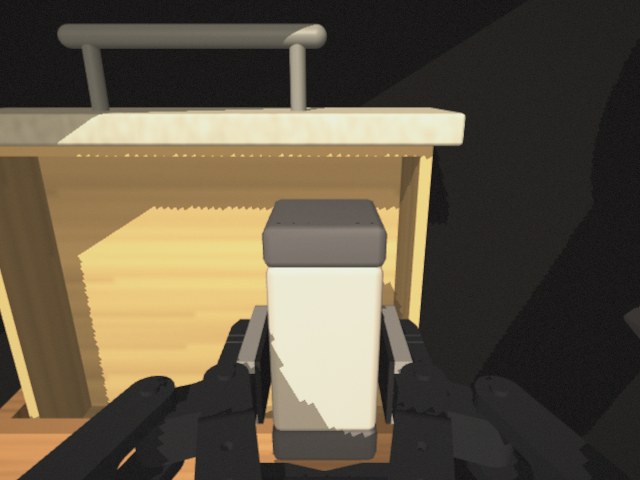

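play_rows(
  plan=[
    [50, 0.4, 1.7, 0, 1],
    [85, 0.4, 1.7, 0, 1],
    [104, 0.4, 1.7, 0, 1],
    [110, 0.4, 1.7, 0, 1],
    [110, 0.4, 1.7, 0, -0.2],
    [110, 0.4, 1.7, 0, -0.2],
    [110, 0.4, 1.7, 0, -0.2],
    [60, 0.4, 1.7, 0, -0.2],
  ],
)

```text
time: 26.92
tool_pos: [0.4956, -0.264, 0.0815]
tool_rot: [0.686, 0.161, 0.692, -0.158]
contact_force: [0.6, -0.2, 0.4]
gripper_width: 0.6
```

play_rows(
  plan=[
    [-60, 0, 0, 0, -0.2],
    [-90, 0, 0, 0, -1],
    [-90, 0, 0, 0, -1],
  ],
)

```text
time: 27.3
tool_pos: [0.5006, -0.2675, 0.1797]
tool_rot: [0.691, 0.158, 0.687, -0.16]
contact_force: [0.8, -0.6, -0.7]
gripper_width: 0.987
```

```bash
python3 - <<'E'
from go import *
from seg import *
s,M=st(); x,y=np.array([608,-17])+12*np.array([-.427,.904]); go(x.round(1),y.round(1),140,25.3); turnopts(25.3,x,y)
f=grab('top','top7'); comps(f,.028,.067,200)
E
```

```text
t 27.30 tcp [ 500.6 -267.5  179.7] jaw 64.0 F [ 0.8 -0.6 -0.7] w 0.987 q [-0.62 -0.05  1.8  -0.    1.38 -1.74] tilt [ 0.006 -0.004 -1.   ]
to (np.float64(602.9), np.float64(-6.2), 140, 25.3) shift [ 39.2 279.7 -22.9] turn 0.675 alt -2.466
   turn 3.817 -> q6 154 deg
   turn 0.675 -> q6 -26 deg
px [317. 158.] n 591 xy [810.9   1.9] L,W [90.6 37.9] ang 54.1 z [33.5 38.3 41.5] rgb [147.  87.  42.]
px [432. 225.] n 524 xy [ 647.6 -269.5] L,W [376.2  16.3] ang -22.2 z [30.  48.2 64.2] rgb [120.  95.  60.]
px [176. 197.] n 588 xy [712.2 336.5] L,W [106.6  83.7] ang -80.2 z [30.4 53.9 66.4] rgb [193. 187. 161.]
px [340. 215.] n 594 xy [669.2 -51.9] L,W [90.  37.7] ang -72.3 z [35.  38.6 41.8] rgb [204. 203. 189.]
px [259. 233.] n 429 xy [629.2 139.6] L,W [160.6 120.8] ang -88.9 z [28.9 32.5 35.5] rgb [117. 116. 107.]
px [261. 233.] n 635 xy [631.5 136. ] L,W [88.7 38.3] ang -89.6 z [37.9 42.1 45.5] rgb [189. 185. 164.]
px [326. 241.] n 612 xy [607.9 -17. ] L,W [90.  38.1] ang -64.4 z [34.6 38.4 41.6] rgb [174. 169. 145.]
px [176. 256.] n 845 xy [586.7 334.5] L,W [99.  53.2] ang -56.4 z [35.  52.8 56.5] rgb [230. 229. 217.]
px [434. 289.] n 543 xy [ 490.  -262.9] L,W [66.5 40. ] ang -27.0 z [35.7 60.2 63.3] rgb [206. 205. 194.]
px [506. 318.] n 262 xy [ 418.  -424.9] L,W [85.2  4.5] ang -25.9 z [30.3 47.8 65.2] rgb [117.  99.  62.]
px [215. 315.] n 257 xy [443.2 242. ] L,W [55.3 26.2] ang -56.7 z [37.4 50.  58.3] rgb [172. 171. 153.]
px [274. 363.] n 667 xy [330.8 111.3] L,W [89.8 36.8] ang -46.4 z [35.1 38.5 41.5] rgb [ 26. 134. 118.]
```

play_rows(
  plan=[
    [0, 60, -5, 0.17, -1],
    [0, 120, -10, 0.34, -1],
    [10, 180, -15, 0.5, -1],
    [30, 240, -20, 0.67, -1],
    [39, 280, -23, 0.675, -1],
    [39, 280, -23, 0.675, -1],
    [39, 280, -23, 0.675, -1],
  ],
)

```text
time: 28.22
tool_pos: [0.5999, -0.0048, 0.135]
tool_rot: [0.597, 0.378, 0.598, -0.379]
contact_force: [0.8, -1.4, -1.1]
gripper_width: 0.998
```

```bash
python3 - <<'E'
from go import *
from seg import *
s,M=st(); f=grab('wrist','w9'); comps(f,.028,.045,1500)
x,y=np.array([608,-17])+12*np.array([-.427,.904]); go(x.round(1),y.round(1),10,25.5)
E
```

```text
t 28.23 tcp [599.9  -4.8 135. ] jaw 25.3 F [ 0.8 -1.4 -1.1] w 0.998 q [-0.13  0.07  1.76 -0.    1.31 -0.57] tilt [-0.003 -0.    -1.   ]
px [473. 107.] n 4303 xy [629.8 117.5] L,W [120.2 115.6] ang 1.2 z [28.8 30.5 31.8] rgb [153. 143. 134.]
px [488.  54.] n 9144 xy [632.3 124.1] L,W [64.3 38.3] ang -88.4 z [36.7 40.2 41.6] rgb [212. 203. 186.]
px [329. 253.] n 8557 xy [607.9 -16.1] L,W [89.5 37.7] ang -64.5 z [34.7 36.4 37.6] rgb [201. 192. 174.]
px [392. 336.] n 7275 xy [669.9 -50.8] L,W [90.5 38. ] ang -72.6 z [33.2 36.4 37.6] rgb [208. 199. 182.]
px [595. 364.] n 5005 xy [804.4  -7.2] L,W [67.5 38.9] ang 53.6 z [30.  36.3 37.5] rgb [118.  72.  42.]
to (np.float64(602.9), np.float64(-6.2), 10, 25.5) shift [125.7   2.3   2. ] turn -0.004 alt 3.138
```

View pics/w9.png

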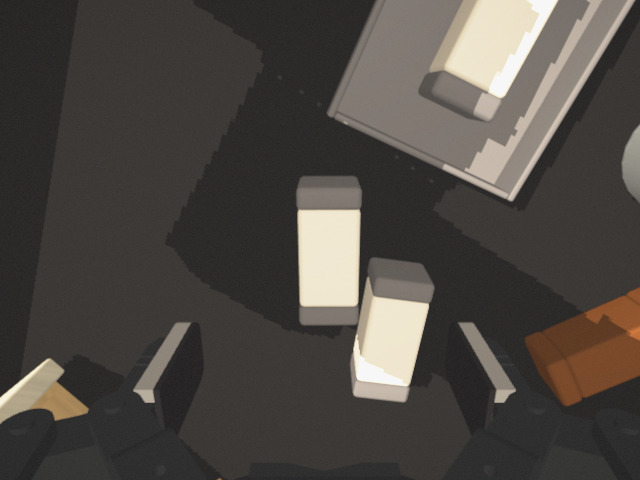

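play_rows(
  plan=[
    [0, 2, -2, 0, -1],
    [50, 2, -2, 0, -1],
    [100, 2, -2, 0, -1],
    [124, 2, -2, 0, -1],
    [124, 2, -2, 0, -1],
    [124, 2, -2, 0, 1],
    [124, 2, -2, 0, 1],
    [124, 2, -2, 0, 1],
  ],
)

```text
time: 29.28
tool_pos: [0.6034, -0.0021, 0.015]
tool_rot: [0.599, 0.379, 0.596, -0.378]
contact_force: [-0.1, -0.1, -0.9]
gripper_width: 0.436
```

play_rows(
  plan=[
    [0, 0, 0, 0, 1],
    [0, 0, 0, 0, 1],
    [-50, 0, 0, 0, 1],
    [-110, 0, 0, 0, 1],
    [-140, 0, 0, 0, 1],
    [-140, 0, 0, 0, 1],
  ],
)

```text
time: 30.02
tool_pos: [0.6037, -0.002, 0.1558]
tool_rot: [0.599, 0.379, 0.596, -0.377]
contact_force: [1.0, -1.2, -2.7]
gripper_width: 0.434
```

```bash
python3 - <<'E'
from go import *
s,M=st(); x,y=drw(-43,-66); go(x.round(1),y.round(1),150,64); turnopts(64,x,y)
f=grab('wrist','w10')
c=cloud(f); q=(c-s['tool_pos'])@M*1000
m=(q[...,0]<-20)&(q[...,0]>-33)&(abs(q[...,1])<17)&(abs(q[...,2])<80); print(m.sum(),np.percentile(q[m],[0.5,50,99.5],0))
E
```

```text
t 30.02 tcp [603.7  -2.  155.8] jaw 25.3 F [ 1.  -1.2 -2.7] w 0.434 q [-0.13  0.06  1.74  0.    1.34 -0.57] tilt [ 0.006 -0.001 -1.   ]
to (np.float64(440.7), np.float64(-384.9), 150, 64) shift [   5.1 -311.2  276.4] turn -0.675 alt 2.467
   turn 2.467 -> q6 75 deg
   turn -0.675 -> q6 -105 deg
19359 [[-23.19903549 -16.79661885 -29.46416008]
 [-21.5849619   -0.13795491   2.81076398]
 [-20.13430093  16.78742852  46.02856934]]
```

```bash
python3 - <<'E'
from go import *
s,M=R(); x,y=drw(-59,-66); go(x.round(1),y.round(1),150,64)
E
```

```text
to (np.float64(426.3), np.float64(-377.9), 150, 64) shift [   2.7 -319.7  264.8] turn -0.675 alt 2.467
```

play_rows(
  plan=[
    [0, -45, 37, -0.1, 1],
    [0, -92, 76, -0.2, 1],
    [2, -138, 114, -0.32, 1],
    [2, -184, 152, -0.45, 1],
    [2, -230, 190, -0.58, 1],
    [2, -276, 228, -0.67, 1],
    [2, -320, 265, -0.675, 1],
    [2, -320, 265, -0.675, 1],
  ],
)

```text
time: 31.08
tool_pos: [0.4229, -0.38, 0.1471]
tool_rot: [0.687, 0.162, 0.69, -0.16]
contact_force: [0.2, 0.9, -2.4]
gripper_width: 0.431
```

```bash
python3 - <<'E'
from go import *
s,M=st(); x,y=drw(-59,-66); go(x.round(1),y.round(1),40,64)
f=grab('wrist','w11')
c=cloud(f); q=(c-s['tool_pos'])@M*1000
m=(q[...,0]<-17)&(q[...,0]>-26)&(abs(q[...,1])<17)&(abs(q[...,2])<80); print(m.sum(),np.percentile(q[m],[0.5,50,99.5],0))
E
```

```text
t 31.07 tcp [ 422.9 -380.   147.1] jaw 63.7 F [ 0.2  0.9 -2.4] w 0.431 q [-0.86 -0.01  1.82 -0.    1.34 -1.97] tilt [-0.004  0.003 -1.   ]
to (np.float64(426.3), np.float64(-377.9), 40, 64) shift [107.1   3.2   2.6] turn -0.005 alt 3.136
19998 [[-23.17084601 -16.78959994 -30.19066377]
 [-21.57099457  -0.1183592    1.49036407]
 [-17.72769572  16.79474383  46.03297973]]
```

play_rows(
  plan=[
    [0, 3.2, 2.6, -0.005, 1],
    [50, 3.2, 2.6, -0.005, 1],
    [85, 3.2, 2.6, -0.005, 1],
    [102, 3.2, 2.6, -0.005, 1],
    [107, 3.2, 2.6, -0.005, 1],
    [107, 3.2, 2.6, -0.005, 1],
    [107, 3.2, 2.6, -0.005, -0.2],
    [107, 3.2, 2.6, -0.005, -0.2],
  ],
)

```text
time: 32.12
tool_pos: [0.4307, -0.3777, 0.0456]
tool_rot: [0.69, 0.157, 0.688, -0.158]
contact_force: [0.1, 0.6, 0.5]
gripper_width: 0.602
```

play_rows(
  plan=[
    [0, 0, 0, 0, -0.2],
    [-50, 0, 0, 0, -0.2],
    [-110, 0, 0, 0, -0.2],
    [-140, 0, 0, 0, -1],
    [-140, 0, 0, 0, -1],
  ],
)

```text
time: 32.75
tool_pos: [0.4312, -0.3783, 0.188]
tool_rot: [0.692, 0.156, 0.687, -0.159]
contact_force: [-1.0, -0.2, -0.4]
gripper_width: 0.987
```

```bash
python3 - <<'E'
from go import *
from seg import *
s,M=st(); go(669.6,-51.5,140,17.5); turnopts(17.5,670,-51.5)
f=grab('top','top8'); comps(f,.030,.067,200)
E
```

```text
t 32.75 tcp [ 431.2 -378.3  188. ] jaw 64.3 F [-1.  -0.2 -0.4] w 0.987 q [-0.85 -0.04  1.78  0.    1.39 -1.97] tilt [ 0.005 -0.006 -1.   ]
to (669.6, -51.5, 140, 17.5) shift [ 47.4 398.   72.6] turn 0.816 alt -2.325
   turn 3.958 -> q6 158 deg
   turn 0.816 -> q6 -22 deg
px [316. 158.] n 581 xy [810.6   1.6] L,W [89.8 38.6] ang 53.5 z [34.2 38.4 41.7] rgb [147.  87.  42.]
px [432. 225.] n 496 xy [ 647.2 -269.6] L,W [375.4  16.1] ang -22.1 z [32.1 49.  65.2] rgb [117.  93.  58.]
px [176. 197.] n 559 xy [712.3 337.1] L,W [107.2  83.3] ang -80.7 z [33.5 55.5 66.4] rgb [194. 188. 162.]
px [340. 215.] n 592 xy [669.5 -52.1] L,W [90.5 37.8] ang -73.4 z [34.9 38.6 41.7] rgb [219. 218. 210.]
px [261. 233.] n 629 xy [631.5 136.1] L,W [88.8 38. ] ang -89.7 z [38.  42.3 45.5] rgb [196. 194. 178.]
px [177. 256.] n 869 xy [585.2 331.5] L,W [103.3  73.6] ang -74.7 z [35.2 52.9 56.7] rgb [224. 224. 212.]
px [436. 284.] n 756 xy [ 501.4 -267.6] L,W [90.9 38.9] ang -26.2 z [37.7 60.2 63.3] rgb [202. 201. 190.]
px [486. 308.] n 711 xy [ 444.7 -383.7] L,W [90.2 38.9] ang -27.1 z [35.1 60.  63.7] rgb [186. 185. 173.]
px [446. 332.] n 527 xy [ 391.4 -284. ] L,W [258.5  49. ] ang 61.1 z [37.4 61.6 65.5] rgb [154. 154. 131.]
px [214. 315.] n 248 xy [443.3 241.7] L,W [55.2 26.2] ang -55.9 z [39.2 50.1 58.3] rgb [172. 170. 152.]
px [274. 363.] n 660 xy [330.7 111.2] L,W [90. 37.] ang -46.4 z [35.1 38.4 41.3] rgb [ 26. 134. 117.]
```

play_rows(
  plan=[
    [0, 55, 10, 0.1, -1],
    [0, 110, 20, 0.25, -1],
    [0, 170, 31, 0.4, -1],
    [10, 230, 42, 0.55, -1],
    [20, 290, 53, 0.7, -1],
    [40, 350, 64, 0.82, -1],
    [47, 398, 72.6, 0.82, -1],
    [47, 398, 72.6, 0.82, -1],
  ],
)

```text
time: 33.8
tool_pos: [0.667, -0.0461, 0.1323]
tool_rot: [0.568, 0.417, 0.572, -0.419]
contact_force: [-0.6, -0.9, -0.5]
gripper_width: 1.0
```

```bash
python3 - <<'E'
from go import *
from seg import *
s,M=st(); f=grab('wrist','w12'); comps(f,.028,.045,4000)
go(669.6,-51.5,11,17.2)
E
```

```text
t 33.80 tcp [667.  -46.1 132.3] jaw 17.6 F [-0.6 -0.9 -0.5] w 1.000 q [-0.18  0.23  1.58  0.    1.33 -0.49] tilt [-0.006  0.002 -1.   ]
px [577. 236.] n 8951 xy [810.6   1.7] L,W [89. 39.] ang 54.0 z [30.9 36.3 37.5] rgb [230. 163.  89.]
px [327. 242.] n 8976 xy [670.3 -51. ] L,W [90. 38.] ang -73.0 z [34.6 36.4 37.6] rgb [237. 234. 231.]
to (669.6, -51.5, 11, 17.2) shift [122.2   2.3   4.7] turn 0.004 alt -3.137
```

play_rows(
  plan=[
    [0, 1, 4.7, 0.006, -1],
    [50, 1, 4.7, 0.006, -1],
    [100, 1, 4.7, 0.006, -1],
    [122, 1, 4.7, 0.006, -1],
    [122, 1, 4.7, 0.006, -1],
    [122, 1, 4.7, 0.006, 1],
    [122, 1, 4.7, 0.006, 1],
    [122, 1, 4.7, 0.006, 1],
  ],
)

```text
time: 34.85
tool_pos: [0.672, -0.0539, 0.0174]
tool_rot: [0.57, 0.421, 0.567, -0.42]
contact_force: [1.0, 0.5, -1.1]
gripper_width: 0.433
```

play_rows(
  plan=[
    [0, 0, 0, 0, 1],
    [0, 0, 0, 0, 1],
    [-50, 0, 0, 0, 1],
    [-110, 0, 0, 0, 1],
    [-145, 0, 0, 0, 1],
    [-145, 0, 0, 0, 1],
  ],
)

```text
time: 35.6
tool_pos: [0.6724, -0.0539, 0.1641]
tool_rot: [0.571, 0.422, 0.566, -0.42]
contact_force: [0.9, -0.4, -1.7]
gripper_width: 0.431
```

```bash
python3 - <<'E'
from go import *
s,M=st(); x,y=drw(-43,-1); go(x.round(1),y.round(1),150,64); turnopts(64,x,y)
f=grab('wrist','w13')
c=cloud(f); q=(c-s['tool_pos'])@M*1000
m=(q[...,0]<-17)&(q[...,0]>-33)&(abs(q[...,1])<17)&(abs(q[...,2])<80); print(m.sum(),np.percentile(q[m],[0.5,50,99.5],0))
E
```

```text
t 35.60 tcp [672.4 -53.9 164.1] jaw 17.0 F [ 0.9 -0.4 -1.7] w 0.431 q [-0.19  0.21  1.56  0.    1.37 -0.49] tilt [ 0.008 -0.001 -1.   ]
to (np.float64(469.2), np.float64(-326.4), 150, 64) shift [  13.  -274.   201.3] turn -0.821 alt 2.321
   turn 2.321 -> q6 81 deg
   turn -0.821 -> q6 -99 deg
24468 [[-20.88285476 -16.82457309 -47.6868491 ]
 [-19.28283784  -0.05303778 -10.56890207]
 [-17.39481519  16.82460609  40.30644247]]
```

play_rows(
  plan=[
    [0, -40, 29, -0.1, 1],
    [4, -90, 66, -0.25, 1],
    [8, -138, 101, -0.4, 1],
    [13, -186, 136, -0.55, 1],
    [13, -234, 172, -0.7, 1],
    [13, -272, 203, -0.82, 1],
    [13, -272, 203, -0.82, 1],
    [13, -272, 203, -0.82, 1],
  ],
)

```text
time: 36.65
tool_pos: [0.4684, -0.3259, 0.1442]
tool_rot: [0.688, 0.161, 0.69, -0.159]
contact_force: [0.8, -0.8, -1.9]
gripper_width: 0.427
```

```bash
python3 - <<'E'
from go import *
s,M=st(); x,y=drw(-41,-1); go(x.round(1),y.round(1),42,64)
f=grab('wrist','w14')
c=cloud(f); q=(c-s['tool_pos'])@M*1000
m=(q[...,0]<-14)&(q[...,0]>-33)&(abs(q[...,1])<17)&(abs(q[...,2])<80); print(m.sum(),np.percentile(q[m],[0.5,50,99.5],0))
E
```

```text
t 36.65 tcp [ 468.4 -325.9  144.2] jaw 63.9 F [ 0.8 -0.8 -1.9] w 0.427 q [-0.74 -0.    1.82  0.    1.33 -1.85] tilt [-0.003  0.003 -1.   ]
to (np.float64(471.0), np.float64(-327.3), 42, 64) shift [102.2  -0.3   3.4] turn -0.002 alt 3.140
24804 [[-20.93803333 -16.81625263 -48.14185564]
 [-19.3221379   -0.10230067 -11.42996513]
 [-15.26383689  16.81907373  40.10130029]]
```

View pics/w14.png

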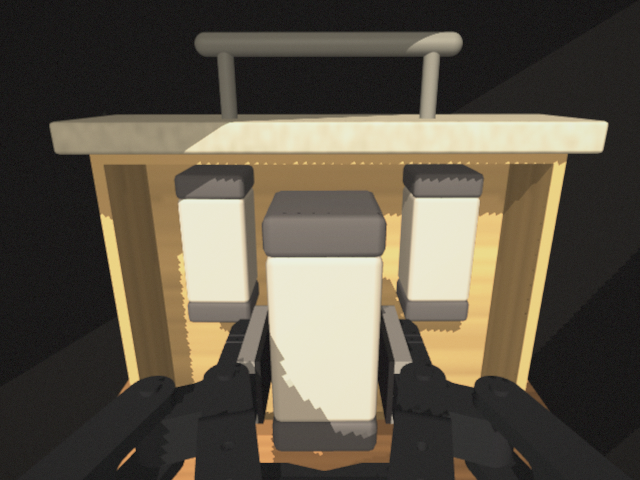

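play_rows(
  plan=[
    [0, -0.3, 3.4, 0, 1],
    [50, -0.3, 3.4, 0, 1],
    [80, -0.3, 3.4, 0, 1],
    [97, -0.3, 3.4, 0, 1],
    [102, -0.3, 3.4, 0, 1],
    [102, -0.3, 3.4, 0, 1],
    [102, -0.3, 3.4, 0, -0.1],
    [102, -0.3, 3.4, 0, -0.1],
  ],
)

```text
time: 37.7
tool_pos: [0.473, -0.3297, 0.0463]
tool_rot: [0.69, 0.159, 0.688, -0.16]
contact_force: [0.1, 0.2, 0.1]
gripper_width: 0.55
```

play_rows(
  plan=[
    [0, 0, 0, 0, -0.1],
    [-50, 0, 0, 0, -0.1],
    [-110, 0, 0, 0, -0.1],
    [-140, 0, 0, 0, 1],
    [-140, 0, 0, 0, 1],
  ],
)

```text
time: 38.33
tool_pos: [0.4738, -0.3304, 0.189]
tool_rot: [0.691, 0.158, 0.687, -0.161]
contact_force: [-0.1, -0.2, -1.7]
gripper_width: 0.127
```

```bash
python3 - <<'E'
from go import *
from seg import *
s,M=st(); x,y=drw(-190,0); go(x.round(1),y.round(1),160,64); go(x.round(1),y.round(1),45,64)
f=grab('top','top9'); comps(f,.030,.067,500)
E
```

```text
t 38.33 tcp [ 473.8 -330.4  189. ] jaw 63.9 F [-0.1 -0.2 -1.7] w 0.127 q [-0.74 -0.03  1.77  0.    1.4  -1.85] tilt [ 0.006 -0.005 -1.   ]
to (np.float64(337.5), np.float64(-261.1), 160, 64) shift [  27.8    2.4 -153.1] turn -0.001 alt 3.141
to (np.float64(337.5), np.float64(-261.1), 45, 64) shift [ 142.8    2.7 -153.9] turn -0.001 alt 3.141
px [316. 158.] n 583 xy [810.7   1.4] L,W [89.9 38.1] ang 54.2 z [34.8 38.4 41.9] rgb [148.  87.  42.]
px [432. 225.] n 501 xy [ 647.5 -269.9] L,W [376.5  15.9] ang -22.1 z [32.1 49.  65.5] rgb [121.  95.  60.]
px [176. 198.] n 564 xy [711.6 336.9] L,W [107.3  83.6] ang -80.5 z [32.8 54.4 66.1] rgb [193. 187. 161.]
px [261. 233.] n 629 xy [631.6 136.2] L,W [89.  38.5] ang -89.6 z [37.8 42.3 45.6] rgb [192. 189. 171.]
px [176. 256.] n 839 xy [586.2 334.6] L,W [99.7 52.9] ang -56.8 z [35.2 53.  56.5] rgb [230. 230. 218.]
px [436. 284.] n 750 xy [ 501.1 -267.7] L,W [90.5 38.7] ang -25.9 z [38.4 60.3 63.2] rgb [203. 201. 190.]
px [462. 296.] n 778 xy [ 470.5 -328.4] L,W [90.6 38.2] ang -25.2 z [35.5 60.1 63.4] rgb [198. 196. 185.]
px [485. 311.] n 546 xy [ 435.4 -378. ] L,W [68.9 37.5] ang -28.7 z [35.3 60.2 63.8] rgb [199. 199. 188.]
px [443. 331.] n 500 xy [ 404.2 -258.8] L,W [202.9  47.9] ang 60.4 z [36.9 61.6 65.5] rgb [155. 155. 132.]
px [274. 363.] n 660 xy [330.7 110.7] L,W [89.3 37. ] ang -47.0 z [35.1 38.3 41.4] rgb [ 26. 134. 117.]
```

View pics/top9.png

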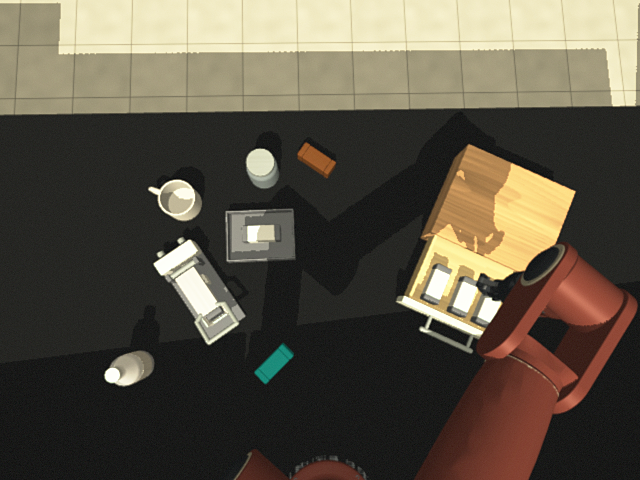

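play_rows(
  plan=[
    [0, 1, -55, 0, 1],
    [0, 2, -110, 0, 1],
    [28, 2.5, -153, 0, 1],
    [70, 2.5, -154, 0, 1],
    [120, 2.5, -154, 0, 1],
    [148, 2.5, -154, 0, 1],
    [148, 2.5, -154, 0, 1],
  ],
)

```text
time: 39.25
tool_pos: [0.332, -0.2559, 0.0323]
tool_rot: [0.686, 0.161, 0.692, -0.157]
contact_force: [-0.3, -0.2, 0.2]
gripper_width: -0.0
```

```bash
python3 - <<'E'
from go import *
s,M=st(); x,y=drw(-170,0); go(x.round(1),y.round(1),41,64); x,y=drw(-12,0); go(x.round(1),y.round(1),41,64)
E
```

```text
t 39.25 tcp [ 332.  -255.9   32.3] jaw 63.9 F [-0.3 -0.2  0.2] w -0.000 q [-0.83 -0.24  2.24  0.    1.15 -1.95] tilt [-0.007  0.007 -1.   ]
to (np.float64(355.5), np.float64(-269.9), 41, 64) shift [-8.9 -2.2 27.1] turn -0.001 alt 3.140
to (np.float64(497.5), np.float64(-339.1), 41, 64) shift [-10.4  -2.  185.1] turn -0.001 alt 3.140
```

play_rows(
  plan=[
    [-6, -2, 12, 0, 1],
    [-6, -2, 24, 0, 1],
    [-6, -2, 34, 0, 1],
    [-6, -2, 50, 0, 1],
    [-6, -2, 68, 0, 1],
    [-6, -2, 86, 0, 1],
    [-6, -2, 104, 0, 1],
    [-6, -2, 122, 0, 1],
  ],
)

```text
time: 40.25
tool_pos: [0.4448, -0.315, 0.0431]
tool_rot: [0.689, 0.159, 0.689, -0.159]
contact_force: [-1.4, -0.1, 1.3]
gripper_width: -0.0
```

play_rows(
  plan=[
    [0, 0, 18, 0, 1],
    [0, 0, 33, 0, 1],
    [0, 0, 44, 0, 1],
    [0, 0, 52, 0, 1],
    [0, 0, 57, 0, 1],
    [0, 0, 60, 0, 1],
  ],
)

```text
time: 41.0
tool_pos: [0.4973, -0.3406, 0.0426]
tool_rot: [0.688, 0.16, 0.689, -0.159]
contact_force: [-5.5, 2.8, 3.5]
gripper_width: 0.004
```

```bash
python3 - <<'E'
from go import *
s,M=st(); a=np.radians(-26); print('x_chest rel start floor',(s['tool_pos'][:2]*1000-[508.3,-344.4])@[np.cos(a),np.sin(a)])
E
```

```text
t 41.00 tcp [ 497.3 -340.6   42.6] jaw 63.9 F [-5.5  2.8  3.5] w 0.004 q [-0.72  0.19  1.8  -0.    1.15 -1.84] tilt [-0.001  0.001 -1.   ]
x_chest rel start floor -11.611515331295417
```

play_rows(
  plan=[
    [0, 0, 2, 0, 1],
    [0, 0, 4, 0, 1],
    [0, 0, 4, 0, 1],
  ],
)

```text
time: 41.38
tool_pos: [0.4973, -0.3406, 0.0425]
tool_rot: [0.685, 0.16, 0.693, -0.158]
contact_force: [-15.1, 7.5, 12.8]
gripper_width: 0.0
```

play_rows(
  plan=[
    [0, 0, 2, 0, 1],
    [0, 0, 4, 0, 1],
    [0, 0, 4, 0, 1],
  ],
)

```text
time: 41.75
tool_pos: [0.4974, -0.3406, 0.0424]
tool_rot: [0.681, 0.161, 0.697, -0.157]
contact_force: [-28.5, 13.5, 23.4]
gripper_width: 0.001
```

play_rows(
  plan=[
    [0, 0, -10, 0, 1],
    [0, 0, -40, 0, 1],
    [0, 0, -60, 0, 1],
    [-50, 0, -60, 0, 1],
    [-110, 0, -110, 0, 1],
    [-170, 0, -120, 0, 1],
    [-190, 0, -120, 0, 1],
    [-190, 0, -120, 0, 1],
  ],
)

```text
time: 42.75
tool_pos: [0.3982, -0.2928, 0.2367]
tool_rot: [0.691, 0.158, 0.686, -0.161]
contact_force: [0.1, 1.1, -0.1]
gripper_width: 0.002
```

```bash
python3 - <<'E'
from go import *
from seg import *
st(); f=grab('top','top10'); p=cloud(f).reshape(-1,3)
a=np.radians(-26); ex=np.array([np.cos(a),np.sin(a)]); ey=np.array([-ex[1],ex[0]])
q=np.c_[(p[:,:2]-[.5083,-.3444])@np.c_[ex,ey],p[:,2]]*1000
def pc(n,m): print(n,m.sum(),np.percentile(q[m],[2,50,98],0).round(1).tolist() if m.any() else '')
pc('panel',(abs(q[:,1])<100)&(q[:,2]>76)&(q[:,2]<90)&(q[:,0]<80)&(q[:,0]>-140))
pc('top',(abs(q[:,1])<100)&(q[:,2]>92)&(q[:,2]<102)&(q[:,0]<350)&(q[:,0]>-60))
pc('handle',(abs(q[:,1])<50)&(q[:,2]>50)&(q[:,2]<68)&(q[:,0]<42)&(q[:,0]>-100))
a=np.radians(33.4); ex=np.array([np.cos(a),np.sin(a)]); ey=np.array([-ex[1],ex[0]])
q=np.c_[(p[:,:2]-[.479,.264])@np.c_[ex,ey],p[:,2]]*1000
pc('bar',(abs(q[:,0]+85)<7)&(abs(q[:,1])<25)&(q[:,2]>65)&(q[:,2]<110))
m=(abs(q[:,0])<35)&(abs(q[:,1])<20)&(q[:,2]>60)&(q[:,2]<95); print('plate fit',np.linalg.lstsq(np.c_[q[m][:,:2],np.ones(m.sum())],q[m][:,2],rcond=None)[0])
for n,xyz in (('jar',(.05,.15)),):comps(f,.02,.3,300)
grab('scene','scene1')
E
```

```text
t 42.75 tcp [ 398.2 -292.8  236.7] jaw 63.9 F [ 0.1  1.1 -0.1] w 0.002 q [-0.78 -0.28  1.91  0.    1.5  -1.9 ] tilt [ 0.006 -0.006 -1.   ]
panel 692 [[40.1, -96.2, 77.6], [47.5, -1.2, 83.9], [56.0, 95.7, 88.6]]
top 8482 [[58.7, -96.2, 93.1], [165.0, -0.6, 96.5], [275.6, 95.9, 100.0]]
handle 319 [[0.0, -49.2, 51.7], [7.5, -4.1, 62.2], [41.1, 49.3, 66.9]]
bar 110 [[-90.0, -23.9, 83.3], [-85.3, 0.8, 87.4], [-80.4, 24.2, 91.2]]
plate fit [-2.36731017e-03  8.04507183e-03  7.27550557e+01]
px [316. 159.] n 627 xy [810.9   1.3] L,W [89.7 39.1] ang 54.0 z [27.8 38.1 41.3] rgb [145.  85.  41.]
px [498. 218.] n 13852 xy [ 634.8 -406.2] L,W [282.2 268.8] ang -26.1 z [58.4 96.  99.1] rgb [221. 188. 121.]
px [262. 167.] n 954 xy [780.1 128.6] L,W [66.7 66.1] ang 74.8 z [ 34.3  99.4 103.3] rgb [188. 190. 168.]
px [176. 198.] n 721 xy [711.9 336.7] L,W [107.4  83.2] ang -81.2 z [23.1 53.  67.1] rgb [194. 188. 162.]
px [258. 233.] n 531 xy [629.1 139.5] L,W [160.4 120.3] ang -88.9 z [22.  32.  35.5] rgb [120. 118. 109.]
px [261. 233.] n 651 xy [631.3 136.1] L,W [89.  38.5] ang -89.9 z [34.3 42.4 45.4] rgb [199. 197. 179.]
px [195. 286.] n 3007 xy [506.  281.3] L,W [244.6  99.7] ang 33.6 z [35.1 69.7 85.6] rgb [216. 215. 199.]
px [274. 363.] n 672 xy [331.2 111.3] L,W [89.7 36.9] ang -45.9 z [35.  38.5 41.8] rgb [ 26. 134. 117.]
px [129. 368.] n 1158 xy [336.9 418.3] L,W [64.1 57. ] ang 19.8 z [ 34.4 102.  151.6] rgb [178. 172. 152.]
px [256. 456.] n 382 xy [207.4 129.8] L,W [50.7 14.6] ang -89.9 z [225. 256. 280.] rgb [57. 38. 31.]
```

View pics/scene1.png

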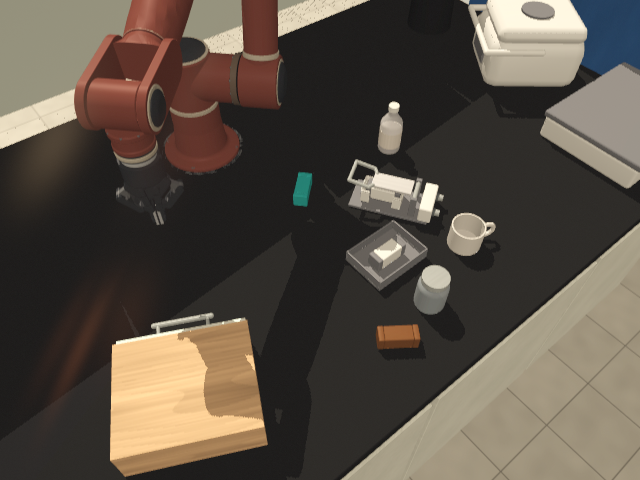

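```bash
python3 -c "
from plant import manip
print(manip.job_done())"
```

```text
the job is handed in; nothing more can be done
None
```

The cassette change is finished and handed in at about 43 s of the 208 s allowed.

- **Filter:** I swung the clamp up, put the used cassette in the tray and laid a fresh one in the cradle. I then swung the clamp shut.
- **Drawer:** The other three fresh cassettes lie flat in the drawer, which I pushed until it stopped. One of them had been knocked about 4 cm mid-run, so I re-measured it before picking it up.

Last checks:
- **Clamp:** The bar top is at about 87 mm, which matches the 82 mm bar centre for fully shut. The plate is level and at its starting height, and the clamp did not move under another 25 N or so on the bar. I did not measure the cassette under the plate directly.
- **Used cassette:** It lies flat in the tray, with its top at 42 mm.
- **Drawer:** It stopped hard and did not move when the push was raised from about 7 N to about 40 N. The measured chest depth with handle is 282 mm, against 280 mm expected when shut, which is within the bias of that measurement. The three cassettes were last seen flat just before I closed it, with tops 60 mm above the counter.
- **Other objects:** The mug, bottle and jar and the brown and turquoise look-alikes moved by less than about 1 mm. The robot is clear of everything.

While pressing the clamp shut, the wrist force briefly showed about 69 N, under the 120 N limit. No final check failed or disagreed.

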